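Index the plant-stand top on the drilling jig and pin it

ROBOT

A 6-joint arm with a two-finger parallel gripper is mounted at the origin on the work surface. World frame = base frame: x ahead of the robot, y to its left, z up, the work surface at z = 0. Lengths are in mm, angles in rad, forces in N, time in s.
With the tool pointing down it reaches from about 350 to 975 mm from the base axis. Payload 7.1 kg.
Tool frame: the origin (TCP) lies midway between the tips of the shut fingers; the grasp point (between the pads) lies 19 mm behind it (ctrl.grasp_offset is the distance from the TCP to the grasp point, in mm); z points along the fingers, y is the line along which they close (so a half turn about z gives the same grasp; the last joint's range is limited). The gripper opens to 88 mm and grips with 3 to 60 N. Pads are 20 mm wide; open, the fingers measure 115 mm over their backs; the gripper's body (75 mm by 178 mm) begins 61 mm behind the grasp point.
Start: joints at [1.128, 0.423, 1.63, -0, 1.089, -0.019], TCP at [256.985, 569.705, 222.675] pointing down, gripper open.
Joint ranges: [-3, 3], [-0.9, 2.11], [0.09, 2.58], [-1.31, 4.45], [0.11, 2.69], [-2.54, 2.54]. Speed limits (rad/s): [2.39, 2.39, 3.01, 3.14, 3.14, 3.14].

INTERFACE

Orientations are given as a rotation vector (axis times angle).
In Python, from workcell import sensors, viewer, ctrl gives the robot as it stands. The module is installed in compiled form; this text tells all that it offers.
- The arm moves only by the shell command python3 -m handwheel 'ROWS'. ROWS is JSON, a list of rows, each a list of 7 numbers: the shift along the tool's x, y, z in mm, then the turn, a rotation vector about the tool's x, y, z in rad, then the closure, from 0 (fully open) to 1 (shut). In form: [[x, y, z, rx, ry, rz, jaw], ...]. A call has 1 to 10 rows; each row shifts and turns the commanded pose from where the row before left it, along the tool's axes as they then stand; what a row does not reach is not made up. A row lasts 1/8 s, in which the tool goes at most 62.5 mm and 10.7 degrees, less where a joint would pass 70% of its speed; a pose out of reach is approached as far as the arm can. A call is refused whole if a number of a shift passes 62.5 or a number of a turn 0.188, either way. A call with a gripper value outside its range is refused whole. The fingers move at their own pace and stop on an object; the grip force is fixed at half the most. Time passes only in rows, so rows that do not move let the fingers close. It gives the time, the measured TCP pose, the force, the opening and the grip force at its end, in the units of the state.
- sensors.get_obs(): the state, without advancing time (a new reading comes with each control period).
- viewer.get_image(name): name is "scene" or "top" or "wrist"; returns a dict with "frame" (384x512x3 uint8, blue, green, red), "fov_y" (degrees; the focal length in pixels is half the picture's height over the tangent of half this angle, whatever the lens; pixels are square), "cx", "cy" (the principal point, pixels), "distortion" ([k1, k2, p1, p2, k3] as OpenCV has them; the pictures are not rectified), "R" (3x3) and "t" (3): a world point X has camera coordinates R X + t. Camera axes: x right, y down, z forward; pixel columns grow to the right and rows downward; lengths in mm; the calibration is good to about 2 mm. A picture is of the moment at which its call begins. There is no depth.
- ctrl.close_job(): hands the job in; it is judged then, once.
The state is a dict: "t": time; "qpos": joint angles; "qvel": joint speeds; "joint_torque": joint torques, N m; "ee_pos": TCP position; "orientation": TCP orientation; "ft_force": force on the tool from outside, world axes, zero at the start; "moment": the same for the moment, N m; "width": finger opening in mm; "grasp_force": force on a finger pad.
Only numpy, scipy, OpenCV 4.12 (cv2) and the standard library are available. Lean on these libraries where they do the work, as an engineer would, in place of code of your own. Each camera call takes 0.05 s, during which the arm holds its last target. There are 200 camera calls.

TASK

The round plant-stand top on the sloping drilling jig has two leg holes drilled and one only marked with a cross. Turn its carrier disc, which has a red knob for turning, until the marked leg comes under the drill bush at the high end, where the carrier's hole at the low end lines up with the hole in the bed, then take the index pin with the black knob from its wooden block and push it through both until it is fully home with its shoulder down on the carrier. Let go of everything and leave the mallet, tape measure and try square where they lie.

Things in the scene. Friction and masses are not known exactly. Their poses are not given: they have to be found in the camera images.
- jig: Birch-ply drilling jig, screwed to the bench. Base board 360 x 310 x 18 mm; origin at the centre of its underside, x to the high end, z up. On it a sloping bed, 300 (up the slope) x 280 x 18 mm, rises towards +x at 30 degrees to the bench; the centre of the bed's upper face is 109 mm above the origin, and the disc's axis is the bed's normal through it.
- drill_bush (a point): Lower end of the vertical steel drill bush (24 mm wide), 211 mm above the bench, on an arm over the disc; jig's axes. The arm is 42 mm wide, from 221 to 247 mm above the bench, and runs from 18 mm in front (-x) of this point back to a post, 28 x 50 mm, 119 to 147 mm behind it (+x).
- bed_hole (a point): Centre of the mouth of the 12 mm hole through the 18 mm thick sloping bed, 112 mm down the slope from the disc's axis, hidden by the disc; a black line on the bed's low edge shows where it lies. Its frame is the bed's: z the bed's upward normal (30 degrees from vertical, leaning to the low end), x up the slope, y level. The bore runs along z; 20 mm are free below it.
- carrier (a joint): Angle of the carrier disc, rad: 0 when the carrier hole stands exactly over the bed hole and the marked leg at the high end under the drill bush; positive clockwise seen from above the disc. Starts at 0.4 to 1.0; range -0.6 to 1.35. It stays where it is left; turning takes about 0.25 N m slowly (2.2 N at the knob), 0.65 N m at 1 rad/s.
- stand_top (a point): Centre of the upper face of the plant-stand top, 150 mm across and 22 mm thick, fixed in the middle of the carrier, a ply disc 274 mm across and 18 mm thick whose underside is 3 mm above the bed. It shows two dark drilled leg holes, 25 mm, and a pencilled cross in a circle for the third, all 50 mm from the centre. Axes as carrier_hole.
- carrier_hole (a point): Centre of the mouth, on the disc's upper face, of the 12 mm brass-rimmed carrier hole that belongs over the bed hole: the one across the disc from the pencilled cross. 112 mm from the axis, bore 18 mm long; a black line runs from it to the disc's rim. Two like it, 120 degrees to either side, are for other legs. Frame turns with the carrier: z the normal, x from this hole to the axis.
- turn_knob (a point): Middle of the red round turning knob: 28 mm thick, 36 mm long, on an 18 mm shank, standing along the disc's normal 112 mm from its axis. This point is 38 mm above the disc's upper face; the knob spans 20 to 56 mm above it. It stands 55 degrees clockwise, seen from above the disc, from the carrier hole. Axes as carrier_hole.
- pin: Steel index pin, 110 g, balancing about 60 mm from its nose: shank 10 mm thick, 52 mm long, with an 8 mm tapered nose (4 mm at the end); then a collar 22 mm wide, 8 mm thick, whose underside is the shoulder, a neck, a round black metal knob 26 mm thick from 64 to 102 mm. Origin at the nose's end, z along the pin to the knob. It begins upright in the wooden block, shoulder on the block's top.
- pin_block: Light wooden bench block, 130 x 70 mm, 60 mm high, fixed; origin at the centre of its underside. The pin stands in a 12 mm hole, 54 mm deep, 38 mm from the origin towards -x; two drill bits, a punch and a pencil stub stand up to 36 mm above the block's top, 22 to 48 mm from the origin towards +x, within 20 mm of the middle line.
- pin_shoulder (a point): Centre of the underside of the pin's collar, 52 mm up from its nose, same axes as pin.
- tin: Green open tin with dowels, 130 x 85 x 55 mm, fixed, origin at the centre of its underside. It and the pin block stand on opposite sides of the jig, either way round.
- mallet: Bystander: wooden joiner's mallet lying flat, head 85 x 140 x 60 mm with the origin under its centre, handle 30 mm wide pointing to -x to 270 mm from the origin.
- tape: Bystander: green tape measure, 70 x 62 x 34 mm, origin at the centre of its underside.
- square: Bystander: try square lying flat, dark wooden stock 130 mm long along y with the origin under its centre, steel blade reaching 209 mm to +x.

How it is judged:
By the outcome, as a careful person would: the job done as asked, in the order asked, and still so for the second after the job is handed in, with the robot touching nothing.
It also fails if it takes over 66 s, if anything falls off the work surface, if the arm or the gripper's body presses on something with over 40 N, if the wrist force passes 120 N, or if a joint passes its speed limit or range.

## Working session

There is one attempt and no reset: what is moved stays moved. The work goes in short steps, Python scripts to look and compute and a shell command to move; the robot and the scene stay as the last step left them, time stands still between calls to the robot, and variables do not carry over. Pictures are saved under pics/ and viewed, at most 10 in all, crops included, and the job is handed in when it is done.

```bash
mkdir -p pics; cat > h.py <<'E'
import numpy as np, cv2
from workcell import sensors, viewer, ctrl
from scipy.spatial.transform import Rotation as Ro
def K(im):
    f=192/np.tan(np.radians(im["fov_y"])/2)
    return np.array([[f,0,im["cx"]],[0,f,im["cy"]],[0,0,1.]])
def ray(im,px):
    p=cv2.undistortPoints(np.array(px,float).reshape(-1,1,2),K(im),np.array(im["distortion"],float)).reshape(-1,2)
    R=np.array(im["R"]);t=np.array(im["t"])
    d=np.c_[p,np.ones(len(p))]@R
    return -R.T@t, d/np.linalg.norm(d,axis=1)[:,None]
def onplane(im,px,p0,n=(0,0,1)):
    o,d=ray(im,px);n=np.array(n,float)
    return o+d*(((np.array(p0)-o)@n)/(d@n))[:,None]
def proj(im,X):
    return cv2.projectPoints(np.array(X,float).reshape(-1,1,3),cv2.Rodrigues(np.array(im["R"]))[0],np.array(im["t"],float),K(im),np.array(im["distortion"],float))[0].reshape(-1,2)
E
cat > a.py <<'E'
from h import *
import pickle
ims={n:viewer.get_image(n) for n in("scene","top","wrist")}
pickle.dump(ims,open("ims.pkl","wb"))
for n,i in ims.items():
    cv2.imwrite(f"pics/{n}0.png",i["frame"]); R=np.array(i["R"]);print(n,-R.T@i["t"],R[2],i["fov_y"],i["distortion"])
print(sensors.get_obs())
E
python3 a.py
```

```text
scene [1184.76393775 -856.49702227 1011.3654541 ] [-0.43370231  0.63905652 -0.63522364] 55.34708465893122 [-0.09139538  0.          0.          0.          0.        ]
top [ 451.84217912   29.24739467 1805.80908641] [ 0.05694071  0.00109432 -0.99837696] 46.365643037775556 [0.00578066 0.         0.         0.         0.        ]
wrist [192.62696368 597.76209036 384.07062   ] [ 0.23141038 -0.10700946 -0.96695306] 62.36408297560826 [-0.05963359  0.          0.          0.          0.        ]
{'t': 0.15, 'qpos': array([ 1.12799382e+00,  4.23674065e-01,  1.63048986e+00, -2.38828741e-05,
        1.08860797e+00, -1.89638501e-02]), 'qvel': array([ 0.00153587, -0.00019272, -0.00187718,  0.00108612, -0.00093457,
       -0.00152426]), 'joint_torque': array([-3.85786343e-04, -5.44984066e+01, -2.73923635e+01,  6.43964158e-02,
        2.04848527e-02, -1.29382302e-04]), 'ee_pos': array([256.81828363, 569.33000619, 222.08446523]), 'orientation': array([-6.60722596e-01, -3.07107158e+00,  1.81065362e-03]), 'ft_force': array([-0.13467238,  0.65339181, -0.00850959]), 'moment': array([-0.00991572,  0.00525698, -0.00828154]), 'grasp_force': 0.0, 'width': 87.503805859594}
```

View pics/scene0.png

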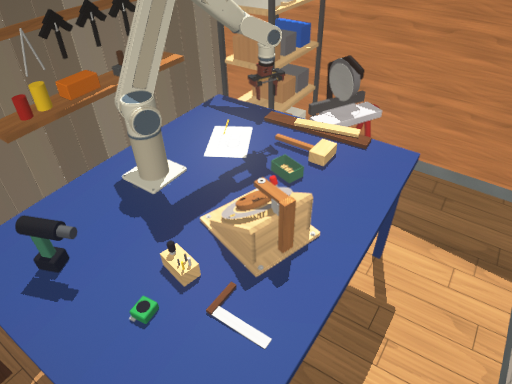

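View pics/top0.png

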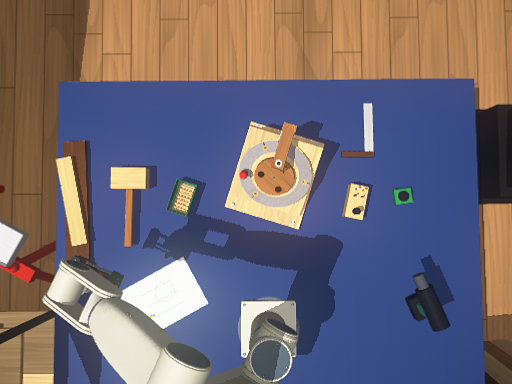

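Top: jig centred near (275,175), red knob (244,174), pin knob (357,210) in the block (356,201). Scene: the jig is seen from its high side. I'll zoom in on the top view.

```bash
python3 - <<'E'
from h import *
import pickle
i=pickle.load(open("ims.pkl","rb"));f=i["top"]["frame"]
a=cv2.resize(f[115:235,222:378],None,fx=5,fy=5,interpolation=cv2.INTER_CUBIC);cv2.imwrite("pics/topz.png",a)
for n in("top","scene"):
    h=cv2.cvtColor(i[n]["frame"],cv2.COLOR_BGR2HSV)
    m=(((h[...,0]<6)|(h[...,0]>174))&(h[...,1]>180)&(h[...,2]>90)).astype(np.uint8)
    c=cv2.connectedComponentsWithStats(m)
    print(n,[(s.tolist(),g.round(1).tolist()) for s,g in zip(c[2],c[3]) if 8<s[4]<3000])
E
```

```text
top [([240, 172, 7, 6, 30], [242.6, 174.9]), ([0, 263, 35, 20, 317], [20.8, 271.6])]
scene [([12, 95, 21, 25, 329], [22.1, 107.0]), ([366, 121, 4, 16, 57], [367.6, 128.5]), ([270, 176, 7, 9, 43], [273.2, 179.6])]
```

View pics/topz.png

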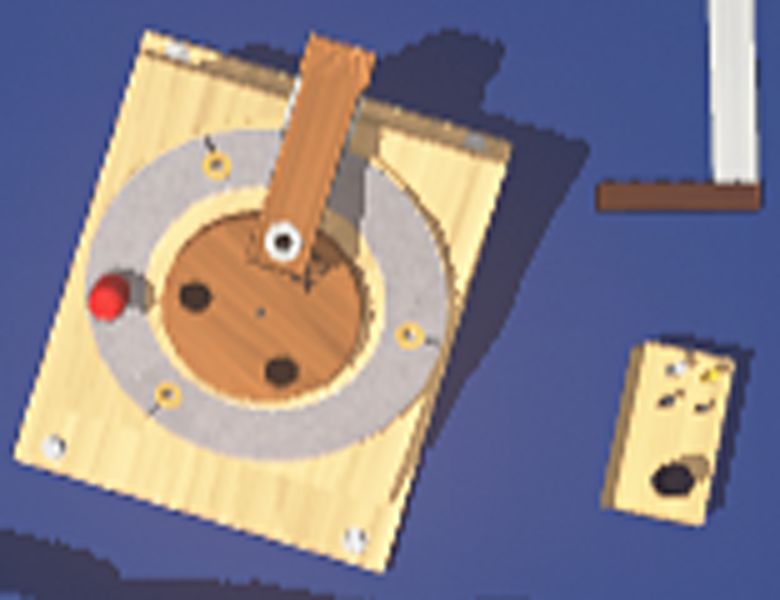

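```bash
cat > geo.py <<'E'
from h import *
import pickle
from scipy.optimize import least_squares
im=pickle.load(open("ims.pkl","rb"))["top"]
crop=lambda L:np.array(L,float)/5-0.4+np.array([222,115])
s,c=.5,np.cos(np.pi/6)
B=np.array([[c,0,-s],[0,1,0],[s,0,c]]) # bed axes cols: x up slope,y,z normal
B=np.array([[c,0,s*-1],[0,1,0],[s,0,c]])
def disc(phi,r,h): # phi clockwise from low end
    return np.array([0,0,109.])+B@np.array([-r*np.cos(phi),r*np.sin(phi),h])
def jw(J,P): return Ro.from_euler('z',J[2]).apply(P)+[J[0],J[1],0]
if __name__=="__main__":
    px=crop([[168,395],[217,165],[408,335],[15,462],[385,572],[283,241],[108,297]])
    def model(v):
        J,th=v[:3],v[3]; a=2*np.pi/3
        P=[disc(th,112,21),disc(th+a,112,21),disc(th-a,112,21),[-180,155,18],[-180,-155,18],[v[4],0,247],disc(th+np.radians(55),112,77)]
        return proj(im,jw(J,P))
    r=least_squares(lambda v:(model(v)-px).ravel(),[580,-10,-.3,.5,20])
    print(r.x,(model(r.x)-px).round(1).tolist())
    J=r.x[:3];th=r.x[3];np.save("jig.npy",r.x)
    print("knob now",jw(J,disc(th+np.radians(55),112,59)),"end",jw(J,disc(np.radians(55),112,59)),"hole",jw(J,disc(0,112,21)),"bush",jw(J,[r.x[4],0,211]))
    print("axis n",Ro.from_euler('z',J[2]).apply(B[:,2]))
    q=onplane(im,crop([[674,479]]),[0,0,110]);print("pin knob top",q)
    q=onplane(im,crop([[646,342],[735,360],[614,508],[702,525]]),[0,0,60]);print("block",q)
    print("tape/square ok")
E
python3 geo.py
```

```text
[ 6.08724799e+02 -2.86658434e+01 -2.95697988e-01  4.83023824e-01
  2.11686047e+01] [[-0.3, -0.6], [0.5, -0.3], [0.3, 0.2], [-0.3, -0.5], [0.4, -0.3], [-0.0, -0.0], [-0.5, 1.4]]
knob now [601.04693592  89.79905606 152.95586447] end [554.02094195  83.90604099 127.97521839] hole [505.89533969   2.65897311  71.18653348] bush [628.97466422 -34.83453602 211.        ]
axis n [-0.47829949  0.14570381  0.8660254 ]
pin knob top [[ 461.62034008 -334.07037876  110.        ]]
block [[ 568.80530083 -325.07440201   60.        ]
 [ 554.21317858 -394.13530653   60.        ]
 [ 439.75334487 -297.7617904    60.        ]
 [ 426.08184922 -365.7917649    60.        ]]
tape/square ok
```

```bash
cat > mv.py <<'E'
from geo import *
def plan(pos,R,n=8,grasp=None):
    """rows from measured pose to TCP pos / R (matrix), n equal rows, rounded; prints residual"""
    o=sensors.get_obs();p=o["ee_pos"].copy();A=Ro.from_rotvec(o["orientation"]);T=Ro.from_matrix(R)
    rv=(A.inv()*T).as_rotvec().round(3) if 0 else (A.inv()*T).as_rotvec()
    rr=(rv/n).round(3);rows=[]
    for k in range(n):
        d=A.inv().apply((np.array(pos)-p)/(n-k)).round(1)
        rows.append([*d.tolist(),*rr.tolist()]);p=p+A.apply(d);A=A*Ro.from_rotvec(rr)
    for k in range(0,n,10): print(rows[k:k+10])
    print("resid",(pos-p).round(1),np.degrees((A.inv()*T).magnitude()).round(2))
v=np.load("jig.npy");J,TH=v[:3],v[3]
W=Ro.from_euler('z',J[2]).as_matrix()@B
RB=np.c_[np.cross(W[:,1],-W[:,2]),W[:,1],-W[:,2]]
E
python3 - <<'E'
from mv import *
plan(jw(J,disc(TH+np.radians(55),112,21+137)),RB,14)
E
```

```text
[[-33.0, -21.6, -1.2, -0.002, -0.037, -0.009], [-32.8, -21.9, 0.0, -0.002, -0.037, -0.009], [-32.6, -22.1, 1.2, -0.002, -0.037, -0.009], [-32.3, -22.4, 2.3, -0.002, -0.037, -0.009], [-32.0, -22.7, 3.5, -0.002, -0.037, -0.009], [-31.7, -23.0, 4.6, -0.002, -0.037, -0.009], [-31.3, -23.3, 5.7, -0.002, -0.037, -0.009], [-30.8, -23.6, 6.8, -0.002, -0.037, -0.009], [-30.3, -23.9, 7.9, -0.002, -0.037, -0.009], [-29.8, -24.2, 9.0, -0.002, -0.037, -0.009]]
[[-29.2, -24.5, 10.1, -0.002, -0.037, -0.009], [-28.6, -24.8, 11.1, -0.002, -0.037, -0.009], [-28.0, -25.1, 12.1, -0.002, -0.037, -0.009], [-27.3, -25.4, 13.0, -0.002, -0.037, -0.009]]
resid [-0. -0.  0.] 0.48
```

```bash
python3 -m handwheel '[[-33,-22,-1,-0.002,-0.037,-0.009,0.4],[-33,-22,0,-0.002,-0.037,-0.009,0.4],[-33,-22,1,-0.002,-0.037,-0.009,0.4],[-32,-22,2,-0.002,-0.037,-0.009,0.4],[-32,-23,3,-0.002,-0.037,-0.009,0.4],[-32,-23,5,-0.002,-0.037,-0.009,0.4],[-31,-23,6,-0.002,-0.037,-0.009,0.4],[-31,-24,7,-0.002,-0.037,-0.009,0.4],[-30,-24,8,-0.002,-0.037,-0.009,0.4],[-30,-24,9,-0.002,-0.037,-0.009,0.4]]'; python3 -m handwheel '[[-29,-25,10,-0.002,-0.037,-0.009,0.4],[-29,-25,11,-0.002,-0.037,-0.009,0.4],[-28,-25,12,-0.002,-0.037,-0.009,0.4],[-27,-25,13,-0.002,-0.037,-0.009,0.4],[0,0,0,0,0,0,0.4],[0,0,0,0,0,0,0.4]]'
python3 - <<'E'
from mv import *
i=viewer.get_image("wrist");pickle.dump(i,open("w1.pkl","wb"))
cv2.imwrite("pics/w1.png",i["frame"])
o=sensors.get_obs();print(o["qpos"],o["width"])
P=[disc(TH,112,21),disc(TH+2.0944,112,21),disc(TH-2.0944,112,21),disc(TH+np.radians(55),112,77)]
print(proj(i,jw(J,P)))
E
```

```text
t: 1.4
ee_pos: [469.8, 236.0, 234.2]
orientation: [0.459, 2.735, -0.082]
ft_force: [0.2, 0.5, -0.5]
width: 52.9
grasp_force: 0.0
t: 2.15
ee_pos: [553.7, 104.1, 238.8]
orientation: [0.387, 2.599, -0.11]
ft_force: [-0.3, 0.2, 0.1]
width: 53.1
grasp_force: 0.0
[ 0.32651804  0.17669723  2.05496576 -0.58562719  0.5571108  -0.50216357] 52.38605293007065
[[196.52810202  92.40477919]
 [212.53385372 283.10372254]
 [ 42.02041559 200.88172061]
 [260.97106293 199.07247635]]
```

View pics/w1.png

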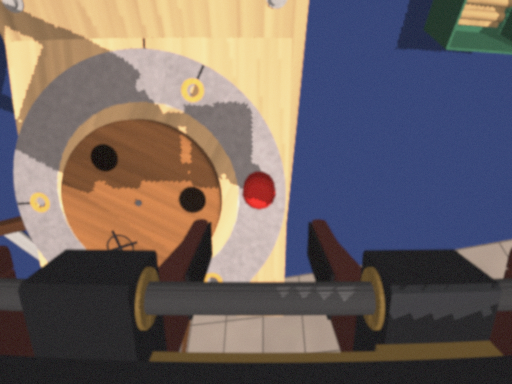

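Wrist view: carrier hole at (193,90), second hole (40,203), bed index line (144,43), stand centre (138,203), knob top (259,188). I'll refine the fit with these.

```bash
cat > ref.py <<'E'
from mv import *
import sys
def brass(i,guess):
    h=cv2.cvtColor(i["frame"],cv2.COLOR_BGR2HSV);out=[]
    for g in guess:
        x,y=np.round(g).astype(int);r=20
        m=cv2.inRange(h,(18,120,90),(32,255,255));k=np.zeros_like(m);cv2.circle(k,(int(x),int(y)),r,255,-1);m&=k
        c=cv2.convexHull(cv2.findNonZero(m));out.append(cv2.fitEllipse(c)[0])
    return np.array(out)
def blob(i,lo,hi,g,r):
    h=cv2.cvtColor(i["frame"],cv2.COLOR_BGR2HSV);m=cv2.inRange(h,lo,hi);k=np.zeros_like(m);cv2.circle(k,g,r,255,-1);ys,xs=np.nonzero(m&k);return np.array([xs.mean(),ys.mean()]),len(xs)
if __name__=="__main__":
    w=pickle.load(open("w1.pkl","rb"));b=brass(w,[(193,90),(40,203)]);print(b)
    k,_=blob(w,(0,0,0),(180,255,70),(144,44),6);print("line",k,_)
    px=np.vstack([b,[144,43],[138,203]])
    a=2*np.pi/3
    def f(u):
        P=[disc(u[3],112,21),disc(u[3]-a,112,21),disc(0,144,0),disc(0,0,u[4])]
        return (proj(w,jw(u[:3],P))-px)
    def full(u): return np.r_[f(u).ravel(),(u[4]-61)/8]
    r=least_squares(full,[*J,TH,61]);print(r.x,f(r.x).round(1).tolist(),"old",np.r_[J,TH])
    np.save("jig2.npy",r.x)
    q=onplane(w,[[259,188]],jw(r.x,disc(0,0,75)),Ro.from_euler('z',r.x[2]).apply(B[:,2]))
    print("knob ray",q,jw(r.x,disc(r.x[3]+np.radians(55),112,75)))
E
python3 ref.py
```

```text
[[192.1085968   89.52093506]
 [ 39.3963356  202.00463867]]
line [nan nan] 0
[ 6.06283905e+02 -2.96430593e+01 -3.06476579e-01  4.52605056e-01
  4.61511198e+01] [[0.1, -0.4], [0.4, -0.1], [0.2, 0.5], [-0.7, -0.1]] old [ 6.08724799e+02 -2.86658434e+01 -2.95697988e-01  4.83023824e-01]
knob ray [[585.50160749  92.86223366 162.82411494]] [589.32545859  91.72930685 165.12628453]ref.py:11: RuntimeWarning: Mean of empty slice.
  h=cv2.cvtColor(i["frame"],cv2.COLOR_BGR2HSV);m=cv2.inRange(h,lo,hi);k=np.zeros_like(m);cv2.circle(k,g,r,255,-1);ys,xs=np.nonzero(m&k);return np.array([xs.mean(),ys.mean()]),len(xs)
  ret = ret.dtype.type(ret / rcount)
```

```bash
sed -i 's/jig.npy");J/jig2.npy");J/' mv.py; python3 - <<'E'
from mv import *
plan(jw(J,disc(TH+np.radians(55),112,21+70)),RB,5)
plan(jw(J,disc(TH+np.radians(55),112,21+27)),RB,6)
E
```

```text
[[0.8, -0.3, 13.4, 0.0, -0.001, 0.002], [0.8, -0.3, 13.4, 0.0, -0.001, 0.002], [0.7, -0.3, 13.3, 0.0, -0.001, 0.002], [0.8, -0.3, 13.4, 0.0, -0.001, 0.002], [0.8, -0.3, 13.3, 0.0, -0.001, 0.002]]
resid [0. 0. 0.] 0.1
[[0.6, -0.2, 18.3, 0.0, -0.001, 0.002], [0.6, -0.3, 18.3, 0.0, -0.001, 0.002], [0.6, -0.3, 18.3, 0.0, -0.001, 0.002], [0.6, -0.2, 18.3, 0.0, -0.001, 0.002], [0.7, -0.3, 18.3, 0.0, -0.001, 0.002], [0.7, -0.2, 18.3, 0.0, -0.001, 0.002]]
resid [ 0. -0.  0.] 0.06
```

```bash
python3 -m handwheel '[[0.6,-0.3,18,0,-0.001,0.002,0.4],[0.6,-0.3,18,0,-0.001,0.002,0.4],[0.6,-0.3,18,0,-0.001,0.002,0.4],[0.6,-0.3,18,0,-0.001,0.002,0.4],[0.6,-0.3,18,0,-0.001,0.002,0.4],[0.7,-0.2,18,0,-0.001,0.002,0.4],[0,0,0,0,0,0,0.4]]' ; python3 -m handwheel '[[0,0,0,0,0,0,0.55],[0,0,0,0,0,0,0.65],[0,0,0,0,0,0,0.75],[0,0,0,0,0,0,0.75]]'
python3 - <<'E'
from mv import *
o=sensors.get_obs();p=o["ee_pos"];A=Ro.from_rotvec(o["orientation"]).as_matrix()
print(o["ft_force"],"width",o["width"],"disc coords",W.T@(p-jw(J,disc(0,0,0))))
# arc in tool axes, 10 rows, smooth speed
s=(1-np.cos(np.linspace(0,np.pi,17)))/2; ph=TH*(1-s)+np.radians(55)
P=np.array([jw(J,disc(x,112,48)) for x in ph]);print((np.diff(P,axis=0)@A).round(1).tolist())
E
```

```text
t: 3.08
ee_pos: [600.9, 86.8, 140.8]
orientation: [0.401, 2.594, -0.108]
ft_force: [-0.2, -0.4, 0.2]
width: 52.4
grasp_force: 0.0
t: 3.58
ee_pos: [602.2, 88.2, 144.2]
orientation: [0.399, 2.589, -0.104]
ft_force: [-0.1, 5.1, 1.0]
width: 26.9
grasp_force: 30.0
[-0.06028424  5.11447874  1.0293734 ] width 26.94592024037555 disc coords [-16.60953093 111.08852782  50.18008303]
[[0.5, -0.1, -0.0], [1.4, -0.2, -0.0], [2.3, -0.4, -0.0], [3.1, -0.7, -0.0], [3.7, -0.9, -0.0], [4.2, -1.2, -0.0], [4.5, -1.5, -0.0], [4.6, -1.8, -0.0], [4.5, -2.0, -0.0], [4.3, -2.1, -0.0], [3.9, -2.1, -0.0], [3.3, -1.9, -0.0], [2.7, -1.7, -0.0], [2.0, -1.3, -0.0], [1.2, -0.8, -0.0], [0.4, -0.3, -0.0]]
```

```bash
python3 -m handwheel '[[0.5,-0.1,0,0,0,0,0.75],[1.4,-0.2,0,0,0,0,0.75],[2.3,-0.4,0,0,0,0,0.75],[3.1,-0.7,0,0,0,0,0.75],[3.7,-0.9,0,0,0,0,0.75],[4.2,-1.2,0,0,0,0,0.75],[4.5,-1.5,0,0,0,0,0.75],[4.6,-1.8,0,0,0,0,0.75]]'; python3 -m handwheel '[[4.5,-2,0,0,0,0,0.75],[4.3,-2.1,0,0,0,0,0.75],[3.9,-2.1,0,0,0,0,0.75],[3.3,-1.9,0,0,0,0,0.75],[2.7,-1.7,0,0,0,0,0.75],[2,-1.3,0,0,0,0,0.75],[1.5,-0.8,0,0,0,0,0.75],[1,-0.3,0,0,0,0,0.75],[0,0,0,0,0,0,0.75],[0,0,0,0,0,0,0.75]]'
cat > chk.py <<'E'
from ref import *
import sys
n=sys.argv[1];i=viewer.get_image("wrist");pickle.dump(i,open(n+".pkl","wb"));cv2.imwrite("pics/"+n+".png",i["frame"])
o=sensors.get_obs();p=o["ee_pos"];d=W.T@(p-jw(J,disc(0,0,0)));print(d,"phi",np.arctan2(d[1],-d[0]),np.radians(55),o["ft_force"])
print("pred bed line, hole, hole2, centre",proj(i,jw(J,[disc(0,144,0),disc(0,112,21),disc(-2.0944,112,21),disc(0,0,43)])).round(1).tolist())
E
python3 chk.py w2
```

```text
t: 4.58
ee_pos: [582.2, 89.2, 133.0]
orientation: [0.396, 2.586, -0.1]
ft_force: [6.2, 7.6, -1.3]
width: 27.3
grasp_force: 30.0
t: 5.82
ee_pos: [558.6, 85.6, 120.5]
orientation: [0.393, 2.589, -0.095]
ft_force: [1.7, 16.8, -3.2]
width: 27.2
grasp_force: 30.0
[-63.69998402  95.45566887  50.06484223] phi 0.9823378765927552 0.9599310885968813 [ 2.97437896 16.64971677 -2.86622267]
pred bed line, hole, hole2, centre [[112.8, 92.6], [103.2, 145.7], [12.4, 364.1], [110.4, 326.4]]
```

View pics/w2.png

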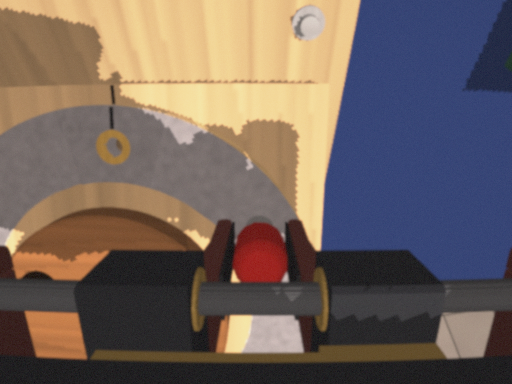

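The carrier hole is at (113,147) and the bed line at about (112,90). I'll work out the remaining angle by rays, since the two are at different heights.

```bash
cat > ang.py <<'E'
from ref import *
import sys
def measure(i,g,rows_bed,rows_disc,x0):
    gray=i["frame"].astype(float).sum(2);b=brass(i,[g])[0]
    def cols(rows):
        o=[]
        for r in range(*rows):
            s=gray[r,x0-9:x0+10];d=np.clip(np.median(s)-s-60,0,None)
            if d.sum()>0:o.append([x0-9+(d*np.arange(19)).sum()/d.sum(),r])
        return np.array(o)
    c0=jw(J,disc(0,0,0));n=W[:,2]
    loc=lambda q:(q-c0)@W
    lb=loc(onplane(i,cols(rows_bed),c0,n));ld=loc(onplane(i,cols(rows_disc),c0+21*n,n));h=loc(onplane(i,[b],c0+21*n,n))
    print("brass px",b,"hole disc xy",h.round(1),"\nbed line y",lb[:,:2].round(1).tolist(),"\ndisc line",ld[:,:2].round(1).tolist())
    print("theta ~",np.arctan2(h[0,1]-np.median(lb[:,1]),112))
if __name__=="__main__":
    i=pickle.load(open("w2.pkl","rb"));measure(i,(113,147),(86,103),(108,130),112)
E
python3 ang.py
```

```text
brass px [112.68206787 146.72515869] hole disc xy [[-111.4    5.8   21. ]] 
bed line y [[-148.1, -0.5], [-147.5, -0.5], [-146.9, -0.5], [-146.2, -0.5], [-145.6, -0.4], [-145.0, -0.3], [-144.4, -0.4], [-143.7, -0.4], [-143.1, -0.4], [-142.5, -0.4], [-141.8, -0.4], [-141.2, -0.4], [-140.6, -0.4], [-139.9, -0.3], [-139.3, -0.4], [-138.7, -0.4], [-138.0, -0.4]] 
disc line [[-134.3, 7.0], [-133.7, 6.9], [-133.1, 6.9], [-132.5, 6.9], [-131.9, 6.8], [-131.4, 6.9], [-130.8, 6.8], [-130.2, 6.8], [-129.6, 6.7], [-129.0, 6.7], [-128.5, 6.6], [-127.9, 6.6], [-127.3, 6.6], [-126.7, 6.6], [-126.1, 6.6], [-125.5, 6.5], [-124.9, 6.5], [-124.3, 6.4], [-123.8, 6.4], [-123.2, 6.4], [-122.6, 6.3]]
theta ~ 0.055571764233328935
```

```bash
python3 -m handwheel '[[1,0,0,0,0,0,0.75],[1.5,0,0,0,0,0,0.75],[1.5,0,0,0,0,0,0.75],[1,0,0,0,0,0,0.75],[0.6,0,0,0,0,0,0.75],[0,0,0,0,0,0,0.75],[0,0,0,0,0,0,0.75]]'
sed -i 's/^print("pred.*//' chk.py; cat >> chk.py <<'E'
from ang import measure
hp=proj(i,jw(J,[disc(0,112,21),disc(0,144,0),disc(0,150,0),disc(0,139,0),disc(0,134,21),disc(0,121,21)]))
h=cv2.cvtColor(i["frame"],cv2.COLOR_BGR2HSV)
r=[int(x) for x in hp[:,1]]
print(hp.round(1).tolist());measure(i,hp[0]+[float(a) for a in (sys.argv[2:4] or (3,0))],(r[2]+1,r[3]),(r[4],r[5]),int(hp[1][0]))
E
python3 chk.py w3
```

```text
t: 6.75
ee_pos: [554.0, 84.4, 118.2]
orientation: [0.397, 2.588, -0.102]
ft_force: [3.6, 4.8, 1.9]
width: 27.0
grasp_force: 30.0
[-68.34314322  92.92793122  50.06525148] phi 0.9366773506293746 0.9599310885968813 [3.74669371 5.59650017 1.83657385]
[[108.7, 153.3], [117.9, 100.0], [117.0, 90.5], [118.6, 107.8], [104.6, 116.7], [107.0, 138.6]]
brass px [110.51514435 153.92214966] hole disc xy [[-111.6    1.1   21. ]] 
bed line y [[-149.0, -0.2], [-148.4, -0.4], [-147.8, -0.4], [-147.2, -0.4], [-146.5, -0.4], [-145.9, -0.4], [-145.3, -0.4], [-144.6, -0.4], [-144.0, -0.4], [-143.4, -0.4], [-142.7, -0.4], [-142.1, -0.4], [-141.5, -0.4], [-140.8, -0.4], [-140.2, -0.5]] 
disc line [[-134.4, 2.1], [-133.8, 2.1], [-133.2, 2.1], [-132.6, 2.0], [-132.0, 1.9], [-131.4, 1.9], [-130.8, 1.8], [-130.3, 1.8], [-129.7, 1.8], [-129.1, 1.7], [-128.5, 1.7], [-127.9, 1.6], [-127.3, 1.5], [-126.7, 1.5], [-126.1, 1.4], [-125.5, 1.4], [-124.9, 1.3], [-124.3, 1.4], [-123.7, 1.3], [-123.1, 1.3], [-122.5, 1.1]]
theta ~ 0.013653506039069294
```

```bash
python3 -m handwheel '[[0.7,-0.2,0,0,0,0,0.75],[0.6,-0.1,0,0,0,0,0.75],[0,0,0,0,0,0,0.75],[0,0,0,0,0,0,0.75]]'
python3 chk.py w4 1 0 | grep -v line
```

```text
t: 7.3
ee_pos: [552.9, 84.0, 117.6]
orientation: [0.397, 2.587, -0.103]
ft_force: [4.0, 3.5, 1.9]
width: 27.1
grasp_force: 30.0
[-69.46302366  92.27580935  50.06673951] phi 0.9255208818083497 0.9599310885968813 [3.88080229 3.27124927 2.63141112]
[[110.0, 155.1], [119.1, 101.7], [118.2, 92.3], [119.8, 109.6], [106.0, 118.6], [108.3, 140.4]]Traceback (most recent call last):
  File "chk.py", line 10, in <module>
    print(hp.round(1).tolist());measure(i,hp[0]+[float(a) for a in (sys.argv[2:4] or (3,0))],(r[2]+1,r[3]),(r[4],r[5]),int(hp[1][0]))
                                ~~~~~~~^^^^^^^^^^^^^^^^^^^^^^^^^^^^^^^^^^^^^^^^^^^^^^^^^^^^^^^^^^^^^^^^^^^^^^^^^^^^^^^^^^^^^^^^^^^^^^
  File "ang.py", line 13, in measure
    lb=loc(onplane(i,cols(rows_bed),c0,n));ld=loc(onplane(i,cols(rows_disc),c0+21*n,n));h=loc(onplane(i,[b],c0+21*n,n))
                                                  ~~~~~~~^^^^^^^^^^^^^^^^^^^^^^^^^^^^^
  File "h.py", line 13, in onplane
    o,d=ray(im,px);n=np.array(n,float)
        ~~~^^^^^^^
  File "h.py", line 8, in ray
    p=cv2.undistortPoints(np.array(px,float).reshape(-1,1,2),K(im),np.array(im["distortion"],float)).reshape(-1,2)
      ~~~~~~~~~~~~~~~~~~~^^^^^^^^^^^^^^^^^^^^^^^^^^^^^^^^^^^^^^^^^^^^^^^^^^^^^^^^^^^^^^^^^^^^^^^^^^^
cv2.error: OpenCV(4.12.0) /io/opencv/modules/calib3d/src/undistort.dispatch.cpp:347: error: (-215:Assertion failed) CV_IS_MAT(_src) && CV_IS_MAT(_dst) && (_src->rows == 1 || _src->cols == 1) && (_dst->rows == 1 || _dst->cols == 1) && _src->cols + _src->rows - 1 == _dst->rows + _dst->cols - 1 && (CV_MAT_TYPE(_src->type) == CV_32FC2 || CV_MAT_TYPE(_src->type) == CV_64FC2) && (CV_MAT_TYPE(_dst->type) == CV_32FC2 || CV_MAT_TYPE(_dst->type) == CV_64FC2) in function 'cvUndistortPointsInternal'
```

```bash
sed -i 's/def cols(rows):/def cols(rows,x0):/; s/cols(rows_bed)/cols(rows_bed,x0)/; s/cols(rows_disc)/cols(rows_disc,x1)/; s/rows_disc,x0):/rows_disc,x0,x1):/' ang.py; sed -i 's/int(hp\[1\]\[0\]))/int(hp[1][0]),int(hp[4][0]))/' chk.py; sed -i 's/^n=sys.*/n=sys.argv[1];i=viewer.get_image("wrist");pickle.dump(i,open(n+".pkl","wb"));cv2.imwrite("pics\/"+n+".png",i["frame"])/' chk.py
python3 chk.py w4 1 0
```

```text
[-69.50264756  92.26964099  50.07146169] phi 0.9252147235691923 0.9599310885968813 [4.2718706  3.75777151 2.16238249]
[[110.0, 155.1], [119.1, 101.7], [118.2, 92.3], [119.8, 109.6], [105.9, 118.6], [108.3, 140.4]]
brass px [109.96385956 155.7749176 ] hole disc xy [[-111.6   -0.    21. ]] 
bed line y [[-148.9, -0.4], [-148.3, -0.4], [-147.6, -0.4], [-147.0, -0.4], [-146.4, -0.4], [-145.8, -0.5], [-145.1, -0.4], [-144.5, -0.4], [-143.8, -0.4], [-143.2, -0.4], [-142.6, -0.4], [-141.9, -0.4], [-141.3, -0.4], [-140.7, -0.5], [-140.0, -0.5]] 
disc line [[-134.3, -0.1], [-133.8, -0.1], [-133.2, -0.1], [-132.6, -0.1], [-132.0, -0.1], [-131.4, -0.1], [-130.8, -0.1], [-130.2, -0.1], [-129.6, -0.1], [-129.0, -0.2], [-128.4, -0.1], [-127.8, -0.1], [-127.2, -0.2], [-126.7, -0.2], [-126.1, -0.1], [-125.5, -0.1], [-124.9, -0.1], [-124.3, -0.1], [-123.7, -0.1], [-123.1, -0.2], [-122.5, -0.0]]
theta ~ 0.003348529421970015
```

```bash
python3 -m handwheel '[[0,0,0,0,0,0,0.6],[0,0,0,0,0,0,0.4],[0,0,-5,0,0,0,0.4],[0,0,-15,0,0,0,0.4],[0,0,-25,0,0,0,0.4],[0,0,-25,0,0,0,0.4],[0,0,-25,0,0,0,0.4],[0,0,-10,0,0,0,0.4],[0,0,0,0,0,0,0.4]]'
python3 chk.py w5 1 0
python3 - <<'E'
from h import *
import pickle
for n in("top","scene"):
    i=viewer.get_image(n);pickle.dump(i,open("p_"+n+".pkl","wb"))
i=pickle.load(open("p_scene.pkl","rb"))
print(proj(i,[[461.6,-334,110],[500,-345,60]]))
E
```

```text
t: 8.52
ee_pos: [500.8, 98.9, 207.6]
orientation: [0.4, 2.589, -0.106]
ft_force: [0.2, -0.4, 0.3]
width: 52.9
grasp_force: 0.0
[-71.66933495  90.58366333 154.51425084] phi 0.9014474388495127 0.9599310885968813 [-0.04653043 -0.45110441 -0.16051297]
[[162.8, 140.9], [166.9, 105.7], [166.5, 99.4], [167.2, 111.0], [161.1, 116.8], [162.1, 131.1]]
brass px [162.69380188 141.16131592] hole disc xy [[-111.7   -0.2   21. ]] 
bed line y [[-149.4, -0.5], [-148.5, -0.6], [-147.5, -0.6], [-146.6, -0.6], [-145.6, -0.6], [-144.7, -0.6], [-143.7, -0.9], [-142.8, -1.1], [-141.8, -0.5], [-140.9, -0.4]] 
disc line [[-134.7, -0.3], [-133.8, -0.3], [-132.9, -0.2], [-132.0, -0.3], [-131.1, -0.4], [-130.2, -0.3], [-129.3, -0.3], [-128.4, -0.3], [-127.5, -0.2], [-126.6, -0.2], [-125.7, -0.2], [-124.8, -0.3], [-123.9, -0.3], [-122.9, -0.1]]
theta ~ 0.003766244996493604
[[170.8078727  241.28407886]
 [179.27441149 257.99918453]]
```

```bash
cat >> mv.py <<'E'
y=W[:,1];RD=np.c_[np.cross(y,[0,0,-1]),y,[0,0,-1]]
E
python3 - <<'E'
from mv import *
plan(np.array([461,-336,190.]),RD,13)
E
```

```text
[[-5.6, -32.8, 4.7, -0.0, 0.04, -0.0], [-5.8, -32.8, 4.5, -0.0, 0.04, -0.0], [-6.0, -32.8, 4.2, -0.0, 0.04, -0.0], [-6.1, -32.8, 4.0, -0.0, 0.04, -0.0], [-6.3, -32.8, 3.7, -0.0, 0.04, -0.0], [-6.4, -32.8, 3.5, -0.0, 0.04, -0.0], [-6.5, -32.8, 3.2, -0.0, 0.04, -0.0], [-6.7, -32.8, 2.9, -0.0, 0.04, -0.0], [-6.8, -32.8, 2.7, -0.0, 0.04, -0.0], [-6.9, -32.8, 2.4, -0.0, 0.04, -0.0]]
[[-7.0, -32.8, 2.1, -0.0, 0.04, -0.0], [-7.0, -32.7, 1.9, -0.0, 0.04, -0.0], [-7.1, -32.8, 1.6, -0.0, 0.04, -0.0]]
resid [-0.  0.  0.] 0.21
```

```bash
python3 -m handwheel '[[-6,-33,4,0,0.04,0,0],[-6,-33,4,0,0.04,0,0],[-6,-33,4,0,0.04,0,0],[-6,-33,4,0,0.04,0,0],[-6,-33,4,0,0.04,0,0],[-6,-33,4,0,0.04,0,0],[-6.5,-33,3,0,0.04,0,0],[-6.7,-33,3,0,0.04,0,0],[-7,-33,3,0,0.04,0,0],[-7,-33,2,0,0.04,0,0]]'; python3 -m handwheel '[[-7,-33,2,0,0.04,0,0],[-7,-33,2,0,0.04,0,0],[-7,-32,2,0,0.04,0,0],[0,0,0,0,0,0,0],[0,0,0,0,0,0,0]]'
python3 - <<'E'
from mv import *
i=viewer.get_image("wrist");pickle.dump(i,open("w6.pkl","wb"));cv2.imwrite("pics/w6.png",i["frame"])
print(proj(i,[[461,-335,110],[461,-335,68]]),sensors.get_obs()["qpos"])
E
```

```text
t: 9.93
ee_pos: [468.8, -238.8, 194.0]
orientation: [0.463, 2.986, -0.027]
ft_force: [-0.6, 0.6, -0.2]
width: 88.0
grasp_force: 0.0
t: 10.55
ee_pos: [459.6, -336.7, 189.7]
orientation: [0.481, 3.102, 0.002]
ft_force: [-0.1, -1.0, 0.4]
width: 88.0
grasp_force: 0.0
[[262.83365342 200.09912206]
 [262.32895818 187.16174191]] [-0.65387834  0.38212167  1.78166811  0.00291485  0.97554937 -1.91960503]
```

View pics/w6.png

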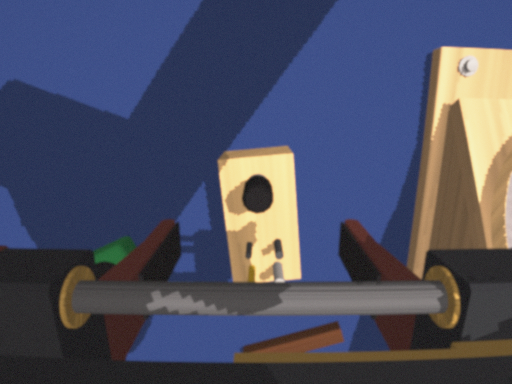

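The pin's black knob shows at about (258,194). I'll locate its top by ray.

```bash
python3 - <<'E'
from mv import *
i=pickle.load(open("w6.pkl","rb"))
h=i["frame"].max(2);m=(h<60).astype(np.uint8)
m[:, :225]=0;m[:,292:]=0;m[:165]=0;m[232:]=0
c=cv2.connectedComponentsWithStats(m);k=1+np.argmax(c[2][1:,4]);s=c[2][k];print(s,c[3][k])
cx=s[0]+s[2]/2-.5; q=onplane(i,[[cx,s[1]+s[3]-.5-s[2]/2],c[3][k]],[0,0,110]);print(q)
q2=onplane(i,[c[3][k]],[0,0,100]);print(q2)
T=q[0]; T[2]=74+10
plan(np.array([T[0],T[1],74.]),RD,8)
E
```

```text
[243 176  28  35 786] [257.01399491 193.73409669]
[[ 456.64916012 -338.88666802  110.        ]
 [ 454.61022611 -337.80785809  110.        ]]
[[ 457.20309854 -338.70641844  100.        ]]
[[0.3, -0.4, 14.5, 0.0, 0.0, -0.0], [0.3, -0.4, 14.5, 0.0, 0.0, -0.0], [0.3, -0.5, 14.5, 0.0, 0.0, -0.0], [0.3, -0.4, 14.5, 0.0, 0.0, -0.0], [0.3, -0.5, 14.5, 0.0, 0.0, -0.0], [0.3, -0.4, 14.5, 0.0, 0.0, -0.0], [0.3, -0.5, 14.5, 0.0, 0.0, -0.0], [0.4, -0.4, 14.5, 0.0, 0.0, -0.0]]
resid [ 0. -0.  0.] 0.19
```

```bash
python3 -m handwheel '[[0.3,-0.4,14.5,0,0,0,0.3],[0.3,-0.4,14.5,0,0,0,0.3],[0.3,-0.4,14.5,0,0,0,0.3],[0.3,-0.4,14.5,0,0,0,0.3],[0.3,-0.4,14.5,0,0,0,0.3],[0.3,-0.4,14.5,0,0,0,0.3],[0.3,-0.4,14.5,0,0,0,0.3],[0.3,-0.4,14,0,0,0,0.3],[0,0,0,0,0,0,0.3]]'; python3 -m handwheel '[[0,0,0,0,0,0,0.55],[0,0,0,0,0,0,0.65],[0,0,0,0,0,0,0.75],[0,0,0,0,0,0,0.75],[0,0,0,0,0,0,0.75]]'
python3 - <<'E'
from mv import *
i=viewer.get_image("wrist");pickle.dump(i,open("w7.pkl","wb"));cv2.imwrite("pics/w7.png",i["frame"][150:384,150:380].repeat(2,0).repeat(2,1))
o=sensors.get_obs();print(proj(i,o["ee_pos"]),o["ee_pos"])
E
```

```text
t: 11.72
ee_pos: [456.8, -339.2, 74.0]
orientation: [0.48, 3.102, 0.002]
ft_force: [0.7, -0.2, -0.1]
width: 62.0
grasp_force: 0.0
t: 12.35
ee_pos: [457.7, -339.5, 75.6]
orientation: [0.479, 3.1, 0.001]
ft_force: [0.7, 2.7, 3.2]
width: 25.4
grasp_force: 30.0
[[260.68907122 239.66874165]] [ 457.74476941 -339.45028096   75.60515516]
```

View pics/w7.png

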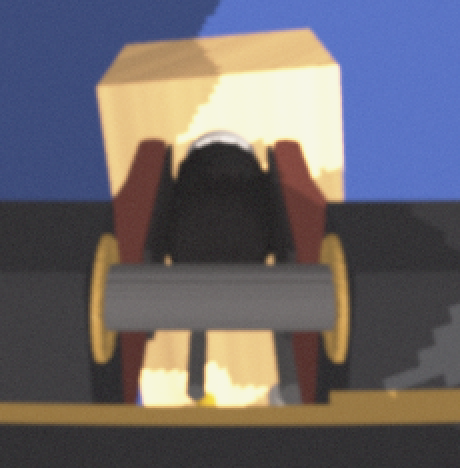

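```bash
python3 - <<'E'
from mv import *
i=pickle.load(open("w7.pkl","rb"));o=sensors.get_obs();p=o["ee_pos"];R=Ro.from_rotvec(o["orientation"]).as_matrix()
c=i["frame"][195:232,260].astype(int).sum(1);print(dict(zip(range(195,232),c)))
for dx in(-3,0,3):
    b=p+R[:,0]*(dx+11);print(dx,proj(i,[[b[0],b[1],60],[b[0],b[1],68]]).round(1).tolist())
E
```

```text
{195: np.int64(720), 196: np.int64(720), 197: np.int64(719), 198: np.int64(720), 199: np.int64(720), 200: np.int64(719), 201: np.int64(719), 202: np.int64(719), 203: np.int64(720), 204: np.int64(719), 205: np.int64(720), 206: np.int64(719), 207: np.int64(720), 208: np.int64(719), 209: np.int64(720), 210: np.int64(719), 211: np.int64(718), 212: np.int64(719), 213: np.int64(712), 214: np.int64(686), 215: np.int64(621), 216: np.int64(598), 217: np.int64(609), 218: np.int64(668), 219: np.int64(680), 220: np.int64(534), 221: np.int64(291), 222: np.int64(152), 223: np.int64(127), 224: np.int64(123), 225: np.int64(139), 226: np.int64(115), 227: np.int64(112), 228: np.int64(133), 229: np.int64(137), 230: np.int64(126), 231: np.int64(134)}
-3 [[260.6, 216.5], [260.6, 221.2]]
0 [[260.6, 211.7], [260.7, 216.2]]
3 [[260.6, 206.8], [260.7, 211.2]]
```

```bash
python3 -m handwheel '[[0,0,-4,0,0,0,0.75],[0,0,-10,0,0,0,0.75],[0,0,-16,0,0,0,0.75],[0,0,-20,0,0,0,0.75],[0,0,-25,0,0,0,0.75],[0,0,-25,0,0,0,0.75],[0,0,-20,0,0,0,0.75],[0,0,-5,0,0,0,0.75],[0,0,0,0,0,0,0.75]]'
cat > tgt.py <<'E'
from mv import *
def tgt(g,dx=1.7,hx=-111.8,hy=-0.4,L=67.6): return jw(J,[0,0,109])+W@np.array([hx-dx,hy,21+L+g])
E
python3 - <<'E'
from tgt import *
plan(tgt(30),RB,16)
E
```

```text
t: 13.52
ee_pos: [456.8, -339.8, 200.8]
orientation: [0.479, 3.1, -0.001]
ft_force: [0.6, -0.2, -2.7]
width: 25.5
grasp_force: 29.9
[[6.8, 21.3, 2.8, 0.0, -0.032, -0.0], [6.9, 21.3, 2.6, 0.0, -0.032, -0.0], [7.0, 21.3, 2.4, 0.0, -0.032, -0.0], [7.0, 21.3, 2.2, 0.0, -0.032, -0.0], [7.1, 21.3, 1.9, 0.0, -0.032, -0.0], [7.2, 21.3, 1.7, 0.0, -0.032, -0.0], [7.2, 21.3, 1.5, 0.0, -0.032, -0.0], [7.3, 21.2, 1.3, 0.0, -0.032, -0.0], [7.3, 21.3, 1.0, 0.0, -0.032, -0.0], [7.3, 21.2, 0.8, 0.0, -0.032, -0.0]]
[[7.4, 21.3, 0.5, 0.0, -0.032, -0.0], [7.4, 21.2, 0.3, 0.0, -0.032, -0.0], [7.4, 21.3, 0.1, 0.0, -0.032, -0.0], [7.4, 21.2, -0.1, 0.0, -0.032, -0.0], [7.3, 21.3, -0.4, 0.0, -0.032, -0.0], [7.4, 21.2, -0.7, 0.0, -0.032, -0.0]]
resid [ 0.1  0.  -0. ] 0.38
```

```bash
python3 -m handwheel '[[7,21,2.8,0,-0.032,0,0.75],[7,21,2.6,0,-0.032,0,0.75],[7,21,2.4,0,-0.032,0,0.75],[7,21,2.2,0,-0.032,0,0.75],[7,21,2,0,-0.032,0,0.75],[7,21,1.7,0,-0.032,0,0.75],[7,21,1.5,0,-0.032,0,0.75],[7,21,1.3,0,-0.032,0,0.75],[7,21,1,0,-0.032,0,0.75],[7,21,1,0,-0.032,0,0.75]]';python3 -m handwheel '[[7,21,0.5,0,-0.032,0,0.75],[7,21,0,0,-0.032,0,0.75],[7,21,0,0,-0.032,0,0.75],[7,21,0,0,-0.032,0,0.75],[7,21,0,0,-0.032,0,0.75],[7,21,0,0,-0.032,0,0.75],[0,0,0,0,0,0,0.75],[0,0,0,0,0,0,0.75]]'
python3 - <<'E'
from tgt import *
print(sensors.get_obs()["qpos"])
plan(tgt(30),RB,2)
i=viewer.get_image("wrist");pickle.dump(i,open("w8.pkl","wb"));cv2.imwrite("pics/w8.png",i["frame"])
o=sensors.get_obs();R=Ro.from_rotvec(o["orientation"]).as_matrix();p=o["ee_pos"]
ax=p-R[:,0]*1.7
print("nose,shoulder,hole px",proj(i,[ax+R[:,2]*67.6,ax+R[:,2]*15.6,jw(J,disc(0,112,21))]))
E
```

```text
t: 14.78
ee_pos: [455.9, -118.4, 171.0]
orientation: [0.431, 2.788, -0.069]
ft_force: [0.0, -0.4, -0.2]
width: 25.8
grasp_force: 29.9
t: 15.78
ee_pos: [457.6, 6.0, 155.3]
orientation: [0.403, 2.609, -0.107]
ft_force: [-0.8, -0.1, -0.4]
width: 25.4
grasp_force: 29.9
[ 0.12592126  0.18046325  2.34330231 -0.94217481  0.25609344 -0.26121859]
[[2.3, 5.3, -1.1, -0.001, -0.009, 0.0], [2.3, 5.2, -1.1, -0.001, -0.009, 0.0]]
resid [ 0.  0. -0.] 0.04
nose,shoulder,hole px [[260.11937585 206.14911187]
 [260.24337539 232.04249813]
 [273.52200941 192.39123108]]
```

View pics/w8.png

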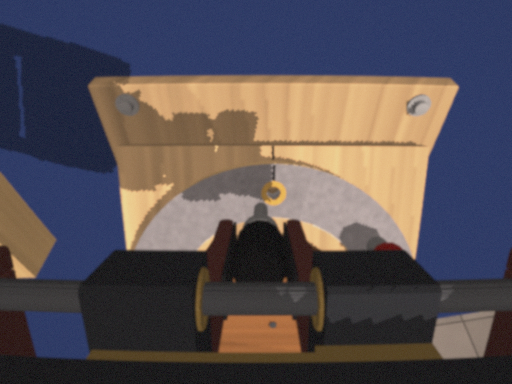

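The view shows the hole at (273,193) and the pin shank just above the knob at about (261,207), as predicted. Next comes the correction.

```bash
python3 -m handwheel '[[2.3,5.3,-1,-0.001,-0.009,0,0.75],[2.3,5.2,-1,-0.001,-0.009,0,0.75],[0,0,0,0,0,0,0.75],[0,0,0,0,0,0,0.75]]'
cat > nose.py <<'E'
from tgt import *
import sys
from ref import brass
i=viewer.get_image("wrist");cv2.imwrite("pics/%s.png"%sys.argv[1],i["frame"][150:260,200:330].repeat(5,0).repeat(5,1))
o=sensors.get_obs();R=Ro.from_rotvec(o["orientation"]).as_matrix();p=o["ee_pos"]
ax=p-R[:,0]*1.7;hp=proj(i,jw(J,disc(0,112,21)))
b=brass(i,hp);h=(onplane(i,b,jw(J,disc(0,0,21)),W[:,2])-jw(J,[0,0,109]))@W
print("nose px",proj(i,ax+R[:,2]*67.6),"shoulder",proj(i,ax+R[:,2]*15.6),"hole pred",hp,"brass",b,h)
d=(p-jw(J,[0,0,109]))@W;print("tcp bed",d,"nose",(ax+R[:,2]*67.6-jw(J,[0,0,109]))@W,"tilt err",np.degrees((Ro.from_matrix(R).inv()*Ro.from_matrix(RB)).as_rotvec()),o["ft_force"])
E
python3 nose.py n1
```

```text
t: 16.32
ee_pos: [456.4, 17.2, 155.2]
orientation: [0.401, 2.59, -0.107]
ft_force: [-0.1, -0.4, -1.1]
width: 25.4
grasp_force: 29.9
nose px [[260.4079367  205.65751245]] shoulder [[260.59316587 231.46545877]] hole pred [[260.92820989 194.06526717]] brass [[260.71551514 194.5344696 ]] [[-111.58666958   -0.18048319   21.        ]]
tcp bed [-112.88757812   -0.49512237  118.56080761] nose [-111.0921889    -0.50332743   50.96327429] tilt err [-0.00520892  0.08085466 -0.06751679] [ 0.63166213  0.1464864  -1.46118265]
```

View pics/n1.png

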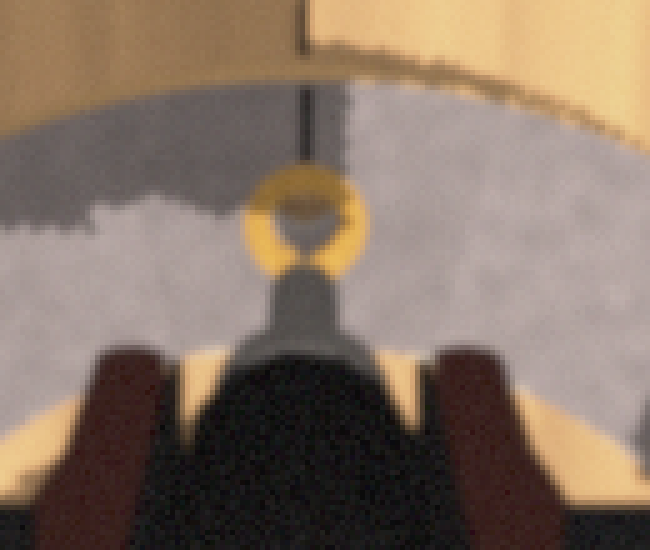

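Nose at (261,203), hole at (260.7,194.5), and the bed and disc lines are collinear. Aligned, so I'll lower it along the bore.

```bash
python3 -m handwheel '[[0,0,6,0,0,0,0.75],[0,0,8,0,0,0,0.75],[0,0,8,0,0,0,0.75],[0,0,4,0,0,0,0.75],[0,0,0,0,0,0,0.75],[0,0,0,0,0,0,0.75]]'; python3 nose.py n2
```

```text
t: 17.12
ee_pos: [468.7, 13.8, 133.1]
orientation: [0.4, 2.59, -0.107]
ft_force: [0.2, -1.0, -0.6]
width: 25.9
grasp_force: 29.9
nose px [[260.43256913 205.70712708]] shoulder [[260.61783981 231.52934826]] hole pred [[260.4451448  202.78324164]] brass [[259.86862183 202.7563324 ]] [[-112.02155482   -0.44481516   21.        ]]
tcp bed [-1.12817758e+02 -3.80846169e-02  9.30397727e+01] nose [-1.11031424e+02 -1.95739217e-02  2.54420015e+01] tilt err [ 0.0161621   0.073173   -0.01833179] [ 0.31154693 -0.51647631 -0.54653201]
```

View pics/n2.png

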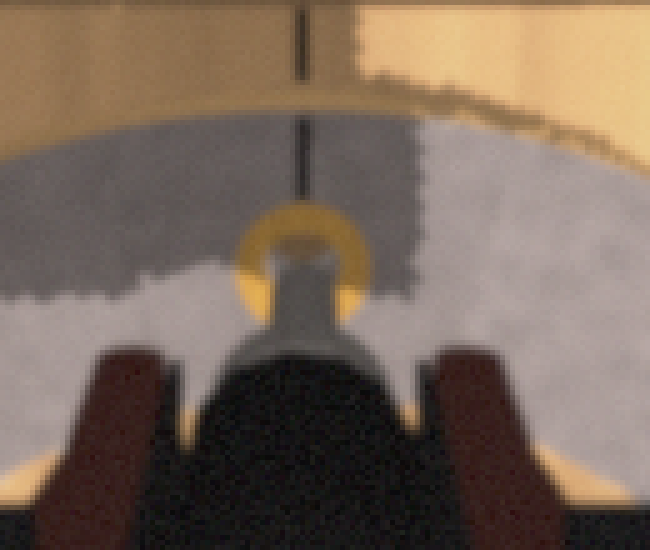

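The nose is centred over the hole to within about 0.5 mm. I'll insert it slowly.

```bash
python3 -m handwheel '[[0,-0.4,2,0,0,0,0.75],[0,0,2,0,0,0,0.75],[0,0,2,0,0,0,0.75],[0,0,2,0,0,0,0.75],[0,0,2,0,0,0,0.75],[0,0,2,0,0,0,0.75],[0,0,0,0,0,0,0.75]]';  python3 nose.py n3
```

```text
t: 18.05
ee_pos: [475.6, 12.2, 127.3]
orientation: [0.402, 2.597, -0.107]
ft_force: [-0.6, -0.2, -1.0]
width: 25.3
grasp_force: 29.9
nose px [[260.32521956 205.62358311]] shoulder [[260.49381811 231.43676768]] hole pred [[259.8585202  202.67923369]] brass [[259.75271606 203.04205322]] [[-1.11718758e+02 -7.86173276e-02  2.10000000e+01]]
tcp bed [-109.74457754    0.43709836   84.53767172] nose [-108.47008616    0.35204473   16.92836439] tilt err [-0.07146176 -0.36060478 -0.02827356] [ 0.04526598 -0.40989573 -0.49173534]
```

```bash
python3 -c "
from mv import *
o=sensors.get_obs();print(o['qpos'],o['ft_force'])"
```

```text
[ 0.14088507  0.27954613  2.32991467 -1.31071285  0.2244182   0.1292347 ] [ 0.04526598 -0.40989573 -0.49173534]
```

View pics/n3.png

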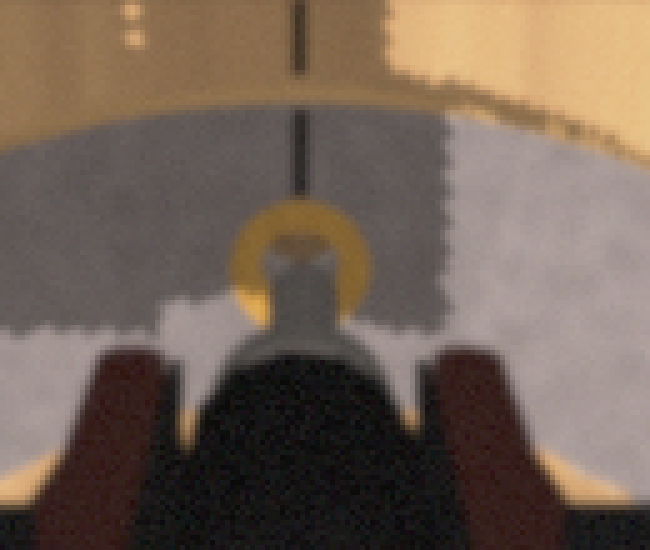

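Joint 4 has reached its limit (-1.31). The coaxial grip puts the wrist near its singularity, so the tool can't follow the bore all the way down. I'll put the pin back in its block and regrip it with the tool pitched about the closing axis. First, back off.

```bash
python3 -m handwheel '[[0.5,0,-3,0,0,0,0.75],[0.5,0,-5,0,0,0,0.75],[0.5,0,-8,0,0,0,0.75],[0.5,0,-10,0,0,0,0.75],[0,0,-10,0,0,0,0.75],[0,0,-8,0,0,0,0.75],[0,0,0,0,0,0,0.75]]'; python3 - <<'E'
from mv import *
print(sensors.get_obs()["qpos"])
plan(np.array([456.8,-339.8,200.8]),Ro.from_rotvec([.479,3.1,-.001]).as_matrix(),16)
E
```

```text
t: 18.98
ee_pos: [453.1, 19.5, 165.2]
orientation: [0.402, 2.596, -0.107]
ft_force: [-0.5, 0.3, -1.0]
width: 25.5
grasp_force: 29.9
[ 0.17380519  0.15233887  2.34746276 -0.93800148  0.28849565 -0.22731087]
[[-7.2, -21.3, 1.5, -0.0, 0.032, -0.0], [-7.2, -21.3, 1.3, -0.0, 0.032, -0.0], [-7.3, -21.3, 1.1, -0.0, 0.032, -0.0], [-7.3, -21.3, 0.9, -0.0, 0.032, -0.0], [-7.3, -21.3, 0.6, -0.0, 0.032, -0.0], [-7.4, -21.3, 0.4, -0.0, 0.032, -0.0], [-7.4, -21.4, 0.1, -0.0, 0.032, -0.0], [-7.4, -21.3, -0.1, -0.0, 0.032, -0.0], [-7.3, -21.4, -0.3, -0.0, 0.032, -0.0], [-7.3, -21.3, -0.6, -0.0, 0.032, -0.0]]
[[-7.3, -21.4, -0.8, -0.0, 0.032, -0.0], [-7.3, -21.3, -1.0, -0.0, 0.032, -0.0], [-7.3, -21.4, -1.3, -0.0, 0.032, -0.0], [-7.2, -21.3, -1.5, -0.0, 0.032, -0.0], [-7.2, -21.4, -1.7, -0.0, 0.032, -0.0], [-7.1, -21.3, -1.9, -0.0, 0.032, -0.0]]
resid [-0.1 -0.   0. ] 0.1
```

```bash
python3 -m handwheel '[[-7.2,-21.3,1.5,0,0.032,0,0.75],[-7.2,-21.3,1.3,0,0.032,0,0.75],[-7.3,-21.3,1.1,0,0.032,0,0.75],[-7.3,-21.3,0.9,0,0.032,0,0.75],[-7.3,-21.3,0.6,0,0.032,0,0.75],[-7.4,-21.3,0.4,0,0.032,0,0.75],[-7.4,-21.4,0.1,0,0.032,0,0.75],[-7.4,-21.3,-0.1,0,0.032,0,0.75],[-7.3,-21.4,-0.3,0,0.032,0,0.75],[-7.3,-21.3,-0.6,0,0.032,0,0.75]]';python3 -m handwheel '[[-7.3,-21.4,-0.8,0,0.032,0,0.75],[-7.3,-21.3,-1,0,0.032,0,0.75],[-7.3,-21.4,-1.3,0,0.032,0,0.75],[-7.2,-21.3,-1.5,0,0.032,0,0.75],[-7.2,-21.4,-1.7,0,0.032,0,0.75],[-7,-21.3,-1.9,0,0.032,0,0.75],[0,0,0,0,0,0,0.75],[0,0,0,0,0,0,0.75]]'; python3 - <<'E'
from mv import *
plan(np.array([457.3,-339.6,130.]),Ro.from_rotvec([.479,3.1,-.001]).as_matrix(),6)
plan(np.array([457.3,-339.6,76.]),Ro.from_rotvec([.479,3.1,-.001]).as_matrix(),10)
E
```

```text
t: 20.23
ee_pos: [454.9, -204.2, 186.6]
orientation: [0.452, 2.911, -0.047]
ft_force: [0.2, 0.2, -1.0]
width: 25.4
grasp_force: 29.9
t: 21.22
ee_pos: [455.9, -337.4, 199.8]
orientation: [0.481, 3.098, -0.003]
ft_force: [-0.8, -0.1, -0.9]
width: 25.6
grasp_force: 29.9
[[-0.3, -0.3, 11.6, -0.0, 0.0, -0.0], [-0.2, -0.3, 11.6, -0.0, 0.0, -0.0], [-0.3, -0.2, 11.6, -0.0, 0.0, -0.0], [-0.2, -0.3, 11.7, -0.0, 0.0, -0.0], [-0.3, -0.2, 11.6, -0.0, 0.0, -0.0], [-0.2, -0.3, 11.7, -0.0, 0.0, -0.0]]
resid [0. 0. 0.] 0.14
[[-0.1, -0.2, 12.4, -0.0, 0.0, -0.0], [-0.1, -0.1, 12.4, -0.0, 0.0, -0.0], [-0.1, -0.2, 12.4, -0.0, 0.0, -0.0], [-0.1, -0.1, 12.4, -0.0, 0.0, -0.0], [-0.1, -0.2, 12.4, -0.0, 0.0, -0.0], [-0.1, -0.1, 12.4, -0.0, 0.0, -0.0], [-0.1, -0.2, 12.3, -0.0, 0.0, -0.0], [-0.2, -0.1, 12.4, -0.0, 0.0, -0.0], [-0.1, -0.2, 12.3, -0.0, 0.0, -0.0], [-0.2, -0.1, 12.4, -0.0, 0.0, -0.0]]
resid [-0.1 -0.   0. ] 0.14
```

```bash
python3 -m handwheel '[[-0.3,-0.3,11,0,0,0,0.75],[-0.3,-0.3,12,0,0,0,0.75],[-0.3,-0.3,12,0,0,0,0.75],[-0.2,-0.3,12,0,0,0,0.75],[-0.2,-0.3,12,0,0,0,0.75],[-0.2,-0.2,8,0,0,0,0.75],[0,0,0,0,0,0,0.75]]'; python3 -m handwheel '[[0,0,2,0,0,0,0.75],[0,0,3,0,0,0,0.75],[0,0,3,0,0,0,0.75],[0,0,4,0,0,0,0.75],[0,0,0,0,0,0,0.75]]'
```

```text
t: 22.1
ee_pos: [457.6, -340.2, 132.7]
orientation: [0.481, 3.098, -0.003]
ft_force: [0.4, -1.1, -0.9]
width: 25.1
grasp_force: 29.9
t: 22.72
ee_pos: [457.8, -340.2, 121.1]
orientation: [0.481, 3.098, -0.003]
ft_force: [-0.7, 0.3, -0.7]
width: 25.1
grasp_force: 29.9
```

Entered without contact; lower the rest of the way.

```bash
python3 -m handwheel '[[0,0.2,5,0,0,0,0.75],[0,0.2,7,0,0,0,0.75],[0,0.1,7,0,0,0,0.75],[0,0.1,7,0,0,0,0.75],[0,0,7,0,0,0,0.75],[0,0,7,0,0,0,0.75],[0,0,4,0,0,0,0.75],[0,0,0,0,0,0,0.75]]'
```

```text
t: 23.72
ee_pos: [458.1, -339.5, 76.8]
orientation: [0.481, 3.098, -0.003]
ft_force: [0.9, 6.0, -3.0]
width: 25.5
grasp_force: 30.0
```

```bash
python3 -m handwheel '[[0,0,0,0,0,0,0.55],[0,0,0,0,0,0,0.3],[0,0,0,0,0,0,0.3],[0,0,-10,0,0,0,0.3],[0,0,-20,0,0,0,0.3],[0,0,-25,0,0,0,0.3],[0,0,-20,0,0,0,0.3],[0,0,0,0,0,0,0.3]]'; python3 - <<'E'
from mv import *
a=0.38;R=RD@Ro.from_rotvec([0,a,0]).as_matrix();print("ztool",R[:,2],R[:,0])
pin=np.array([459.6,-340,0])
i=viewer.get_image("wrist");h=i["frame"].max(2)
o,d=None,None
g=pin+[0,0,95]
plan(g+19*R[:,2]+[0,0,75],R,6)
cv2.imwrite("pics/w9.png",i["frame"]);pickle.dump(i,open("w9.pkl","wb"))
print(proj(i,[pin+[0,0,110],pin+[0,0,72]]),sensors.get_obs()["qpos"])
m=(h<60).astype(np.uint8);m[:,:215]=0;m[:,305:]=0;m[:120]=0;m[242:]=0
c=cv2.connectedComponentsWithStats(m);k=1+np.argmax(c[2][1:,4]);print(c[2][k],c[3][k])
E
```

```text
t: 24.72
ee_pos: [459.0, -340.6, 154.6]
orientation: [0.48, 3.094, -0.007]
ft_force: [0.9, 0.1, -0.4]
width: 61.4
grasp_force: 0.0
ztool [-0.35363651  0.11190718 -0.92866464] [-0.88539119  0.28017931  0.37092047]
[[1.0, 0.1, 0.2, -0.0, 0.065, -0.0], [1.0, 0.1, 0.2, -0.0, 0.065, -0.0], [1.0, 0.1, 0.3, -0.0, 0.065, -0.0], [0.9, 0.1, 0.3, -0.0, 0.065, -0.0], [0.9, 0.0, 0.4, -0.0, 0.065, -0.0], [0.9, 0.1, 0.5, -0.0, 0.065, -0.0]]
resid [ 0. -0. -0.] 0.14
[[261.83294018 213.34926434]
 [261.66387039 197.57911387]] [-6.59945311e-01  4.30317770e-01  1.80831257e+00  1.71094103e-03
  8.93220433e-01 -1.92403307e+00]
[ 245  184   33   42 1115] [261.14887892 205.18026906]
```

View pics/w9.png

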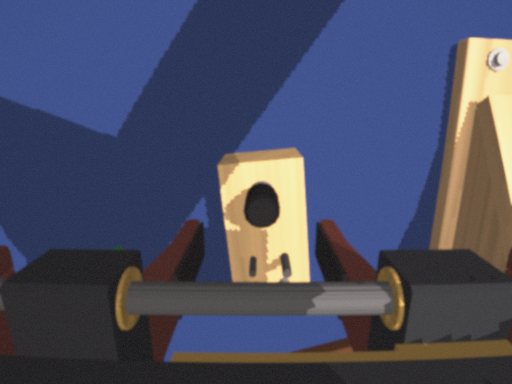

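The pin stands upright in the block at (261,205), as predicted. I'll tilt the tool, go straight down and grip.

```bash
python3 -m handwheel '[[1,0.1,0.2,0,0.065,0,0.3],[1,0.1,0.2,0,0.065,0,0.3],[1,0.1,0.3,0,0.064,0,0.3],[1,0.1,0.3,0,0.064,0,0.3],[1,0.1,0.4,0,0.064,0,0.3],[1,0.1,0.5,0,0.064,0,0.3],[0,0,0,0,0,0,0.3],[0,0,0,0,0,0,0.3]]'; python3 - <<'E'
from mv import *
a=0.38;R=RD@Ro.from_rotvec([0,a,0]).as_matrix();pin=np.array([459.6,-340,0])
plan(pin+[0,0,95]+19*R[:,2],R,6)
print(sensors.get_obs()["qpos"])
E
```

```text
t: 25.78
ee_pos: [451.8, -337.0, 150.9]
orientation: [-0.424, -2.734, -0.08]
ft_force: [0.9, 0.3, 1.0]
width: 61.1
grasp_force: 0.0
[[-4.7, -0.1, 11.3, -0.0, 0.0, -0.0], [-4.7, -0.1, 11.3, -0.0, 0.0, -0.0], [-4.8, -0.1, 11.3, -0.0, 0.0, -0.0], [-4.7, -0.0, 11.3, -0.0, 0.0, -0.0], [-4.8, -0.1, 11.3, -0.0, 0.0, -0.0], [-4.7, -0.0, 11.3, -0.0, 0.0, -0.0]]
resid [-0.  0. -0.] 0.13
[-0.60265305  0.59862554  1.57555196 -0.11152597  1.33218164 -1.81904512]
```

```bash
python3 -m handwheel '[[-4.7,-0.1,11.3,0,0,0,0.3],[-4.7,-0.1,11.3,0,0,0,0.3],[-4.8,-0.1,11.3,0,0,0,0.3],[-4.7,0,11.3,0,0,0,0.3],[-4.8,-0.1,11.3,0,0,0,0.3],[-4.7,0,11.3,0,0,0,0.3],[0,0,0,0,0,0,0.3]]'; python3 -m handwheel '[[0,0,0,0,0,0,0.55],[0,0,0,0,0,0,0.65],[0,0,0,0,0,0,0.75],[0,0,0,0,0,0,0.75],[0,0,0,0,0,0,0.75]]'
```

```text
t: 26.65
ee_pos: [452.8, -337.8, 76.9]
orientation: [-0.424, -2.732, -0.081]
ft_force: [-1.0, -0.3, -0.9]
width: 61.4
grasp_force: 0.0
t: 27.28
ee_pos: [453.5, -337.9, 78.3]
orientation: [-0.425, -2.734, -0.08]
ft_force: [0.3, 2.1, 1.9]
width: 25.2
grasp_force: 30.0
```

```bash
cat > t2.py <<'E'
from mv import *
P0=np.array([453.5,-337.9,78.3]);R0=Ro.from_rotvec([-.425,-2.734,-.08]).as_matrix()
Nt=R0.T@(np.array([459.6,-340,8])-P0); Zt=R0.T@np.array([0,0,1.]) # pin nose, axis in tool
RI=RB@Ro.from_rotvec([0,np.arctan2(-Zt[0],-Zt[2])*-1,0]).as_matrix()
if np.dot(RI@Zt,W[:,2])<.99: RI=RB@Ro.from_rotvec([0,np.arctan2(-Zt[0],-Zt[2]),0]).as_matrix()
def tgt(g,hx=-111.8,hy=-0.4): return jw(J,[0,0,109])+W@np.array([hx,hy,21+g])-RI@Nt
def rep():
    o=sensors.get_obs();R=Ro.from_rotvec(o["orientation"]).as_matrix();p=o["ee_pos"]
    n=p+R@Nt;print("nose bed",((n-jw(J,[0,0,109]))@W).round(2),"axis bed",(W.T@R@Zt).round(3),"q",o["qpos"].round(3),"F",o["ft_force"].round(1));return n,R@Zt
if __name__=="__main__":
    print(Nt,Zt,W[:,2]@(RI@Zt),"n in tool",(RI.T@W[:,2]).round(3));rep()
E
python3 -m handwheel '[[2,0,-5,0,0,0,0.75],[4,0,-10,0,0,0,0.75],[6.4,0,-16,0,0,0,0.75],[8,0,-20,0,0,0,0.75],[8,0,-20,0,0,0,0.75],[8,0,-20,0,0,0,0.75],[6,0,-15,0,0,0,0.75],[0,0,0,0,0,0,0.75]]'; python3 t2.py; python3 -c "
from t2 import *
plan(tgt(30),RI,18)"
```

```text
t: 28.28
ee_pos: [453.8, -338.4, 193.7]
orientation: [-0.425, -2.736, -0.078]
ft_force: [-0.1, 0.7, -1.5]
width: 25.5
grasp_force: 30.0
[-31.93906206  -0.08608932  62.95711956] [ 3.69056964e-01 -9.13205336e-04 -9.29406328e-01] 0.9999995830279205 n in tool [ 0.369  0.    -0.929]
nose bed [ -32.27 -340.64   35.33] axis bed [0.498 0.001 0.867] q [-0.602  0.549  1.548 -0.11   1.405 -1.827] F [-0.1  0.7 -1.5]
[[5.0, 18.9, 4.2, -0.0, -0.029, -0.0], [5.1, 18.9, 4.1, -0.0, -0.029, -0.0], [5.2, 18.9, 3.9, -0.0, -0.029, -0.0], [5.3, 18.9, 3.8, -0.0, -0.029, -0.0], [5.4, 18.9, 3.6, -0.0, -0.029, -0.0], [5.5, 18.9, 3.5, -0.0, -0.029, -0.0], [5.6, 18.9, 3.3, -0.0, -0.029, -0.0], [5.7, 18.9, 3.2, -0.0, -0.029, -0.0], [5.8, 18.9, 3.0, -0.0, -0.029, -0.0], [5.9, 18.9, 2.8, -0.0, -0.029, -0.0]]
[[6.0, 18.9, 2.6, -0.0, -0.029, -0.0], [6.1, 18.9, 2.5, -0.0, -0.029, -0.0], [6.1, 18.9, 2.3, -0.0, -0.029, -0.0], [6.2, 18.9, 2.1, -0.0, -0.029, -0.0], [6.3, 18.9, 1.9, -0.0, -0.029, -0.0], [6.3, 18.8, 1.7, -0.0, -0.029, -0.0], [6.4, 18.9, 1.6, -0.0, -0.029, -0.0], [6.4, 18.8, 1.4, -0.0, -0.029, -0.0]]
resid [0. 0. 0.] 0.15
```

```bash
python3 -m handwheel '[[5,19,4.2,0,-0.029,0,0.75],[5.1,19,4.1,0,-0.029,0,0.75],[5.2,19,3.9,0,-0.029,0,0.75],[5.3,19,3.8,0,-0.029,0,0.75],[5.4,19,3.6,0,-0.029,0,0.75],[5.5,19,3.5,0,-0.029,0,0.75],[5.6,19,3.3,0,-0.029,0,0.75],[5.7,19,3.2,0,-0.029,0,0.75],[5.8,19,3,0,-0.029,0,0.75],[5.9,19,2.8,0,-0.029,0,0.75]]';python3 -m handwheel '[[6,19,2.6,0,-0.029,0,0.75],[6.1,19,2.5,0,-0.029,0,0.75],[6.1,19,2.3,0,-0.029,0,0.75],[6.2,19,2.1,0,-0.029,0,0.75],[6.3,18,1.9,0,-0.029,0,0.75],[6.3,18,1.7,0,-0.029,0,0.75],[6.4,18,1.6,0,-0.029,0,0.75],[6.4,18,1.4,0,-0.029,0,0.75],[0,0,0,0,0,0,0.75],[0,0,0,0,0,0,0.75]]'
cat > n2.py <<'E'
from t2 import *
import sys
from ref import brass
n,z=rep();i=viewer.get_image("wrist");pickle.dump(i,open(sys.argv[1]+".pkl","wb"))
cv2.imwrite("pics/%s.png"%sys.argv[1],i["frame"])
hp=proj(i,[jw(J,disc(0,112,21))]);print("nose,shoulder px",proj(i,[n,n+52*z]).round(1).tolist(),"hole pred",hp)
b=brass(i,hp);print("brass",b,((onplane(i,b,jw(J,disc(0,0,21)),W[:,2])-jw(J,[0,0,109]))@W).round(2))
E
python3 n2.py m1;  python3 -c "
from t2 import *
plan(tgt(30),RI,2)"
```

```text
t: 29.52
ee_pos: [451.2, -137.4, 170.2]
orientation: [-0.468, -3.017, -0.019]
ft_force: [0.1, -0.8, -0.9]
width: 25.5
grasp_force: 30.0
t: 30.78
ee_pos: [449.3, 17.6, 153.8]
orientation: [0.459, 2.965, -0.035]
ft_force: [0.1, -0.1, -1.1]
width: 25.5
grasp_force: 30.0
nose bed [-113.35   -2.52   50.44] axis bed [0.003 0.001 1.   ] q [ 0.048  0.224  2.144 -0.085  0.642 -1.151] F [ 0.1 -0.1 -1.1]
nose,shoulder px [[260.3, 245.2], [260.4, 249.4]] hole pred [[263.23181563 245.25058611]]
[[-0.4, 1.1, -0.5, -0.001, -0.001, -0.001], [-0.4, 1.0, -0.4, -0.001, -0.001, -0.001]]
resid [0. 0. 0.] 0.05Traceback (most recent call last):
  File "n2.py", line 7, in <module>
    b=brass(i,hp);print("brass",b,((onplane(i,b,jw(J,disc(0,0,21)),W[:,2])-jw(J,[0,0,109]))@W).round(2))
  File "ref.py", line 8, in brass
    c=cv2.convexHull(cv2.findNonZero(m));out.append(cv2.fitEllipse(c)[0])
cv2.error: OpenCV(4.12.0) /io/opencv/modules/imgproc/src/convhull.cpp:143: error: (-215:Assertion failed) total >= 0 && (depth == CV_32F || depth == CV_32S) in function 'convexHull'
```

```bash
python3 - <<'E'
import cv2
f=cv2.imread("pics/m1.png");cv2.imwrite("pics/m1c.png",cv2.resize(f[60:300,120:400],None,fx=2.5,fy=2.5,interpolation=cv2.INTER_CUBIC))
E
```

```text
(no output)
```

From here the knob hides the hole in the wrist view. I've also gone past the 10-picture limit: 12 viewed. I won't view any more, and will work from calibrated numbers and force.

```bash
python3 -m handwheel '[[-0.4,1.1,-0.5,-0.001,-0.001,-0.001,0.75],[-0.4,1,-0.4,-0.001,-0.001,-0.001,0.75],[-2.2,0,5.6,0,0,0,0.75],[-3,0,7.4,0,0,0,0.75],[-3,0,7.4,0,0,0,0.75],[-1.5,0,3.7,0,0,0,0.75],[0,0,0,0,0,0,0.75],[0,0,0,0,0,0,0.75]]'; python3 t2.py | tail -1; python3 -c "
from t2 import *
plan(tgt(3),RI,1)"
```

```text
t: 31.82
ee_pos: [463.1, 15.7, 132.6]
orientation: [0.456, 2.963, -0.033]
ft_force: [-0.2, -0.0, -1.7]
width: 25.0
grasp_force: 30.0
nose bed [-1.1187e+02  5.0000e-02  2.5210e+01] axis bed [-0.    -0.002  1.   ] q [ 0.041  0.283  2.133 -0.088  0.59  -1.154] F [-0.2 -0.  -1.7]
[[-0.5, -0.4, 1.1, 0.001, 0.0, 0.001]]
resid [0. 0. 0.] 0.03
```

```bash
python3 -m handwheel '[[-0.7,-0.4,1.9,0,0,0,0.75],[-0.7,0,1.9,0,0,0,0.75],[-0.7,0,1.9,0,0,0,0.75],[-0.7,0,1.9,0,0,0,0.75],[-0.7,0,1.9,0,0,0,0.75],[0,0,0,0,0,0,0.75],[0,0,0,0,0,0,0.75]]'; python3 t2.py | tail -1
```

```text
t: 32.7
ee_pos: [467.6, 13.9, 123.6]
orientation: [0.456, 2.963, -0.033]
ft_force: [0.3, 1.0, -2.2]
width: 25.3
grasp_force: 30.0
nose bed [-112.11   -0.38   15.06] axis bed [-0.    -0.002  1.   ] q [ 0.036  0.306  2.129 -0.09   0.57  -1.157] F [ 0.3  1.  -2.2]
```

```bash
python3 -m handwheel '[[-0.7,0,1.9,0,0,0,0.75],[-0.7,0,1.9,0,0,0,0.75],[-0.7,0,1.9,0,0,0,0.75],[-0.7,0,1.9,0,0,0,0.75],[-0.7,0,1.9,0,0,0,0.75],[0,0,0,0,0,0,0.75]]'; python3 t2.py | tail -1;  python3 -m handwheel '[[-0.7,0,1.9,0,0,0,0.75],[-0.7,0,1.9,0,0,0,0.75],[-0.7,0,1.9,0,0,0,0.75],[-0.7,0,1.9,0,0,0,0.75],[0,0,0,0,0,0,0.75],[0,0,0,0,0,0,0.75]]'; python3 t2.py | tail -1
```

```text
t: 33.45
ee_pos: [472.4, 12.4, 114.7]
orientation: [0.456, 2.962, -0.033]
ft_force: [1.3, 0.1, -0.3]
width: 25.3
grasp_force: 30.0
nose bed [-112.23   -0.28    4.75] axis bed [-0.    -0.002  1.   ] q [ 0.032  0.33   2.125 -0.091  0.551 -1.158] F [ 1.3  0.1 -0.3]
t: 34.2
ee_pos: [476.1, 11.3, 107.7]
orientation: [0.456, 2.962, -0.033]
ft_force: [1.9, 0.3, -0.5]
width: 25.4
grasp_force: 30.0
nose bed [-112.37   -0.28   -3.24] axis bed [-0.    -0.002  1.   ] q [ 0.029  0.349  2.121 -0.093  0.536 -1.159] F [ 1.9  0.3 -0.5]
```

```bash
python3 -m handwheel '[[-0.9,0,1.8,0,0,0,0.75],[-0.9,0,1.8,0,0,0,0.75],[-1.15,0,2.7,0,0,0,0.75],[-1.15,0,2.8,0,0,0,0.75],[0,0,0,0,0,0,0.75]]'; python3 t2.py | tail -1;  python3 -m handwheel '[[-1.1,0,2.8,0,0,0,0.75],[-1.1,0,2.8,0,0,0,0.75],[-1.1,0,2.8,0,0,0,0.75],[-1.1,0,2.8,0,0,0,0.75],[0,0,0,0,0,0,0.75],[0,0,0,0,0,0,0.75]]'; python3 t2.py | tail -1
```

```text
t: 34.83
ee_pos: [481.1, 9.6, 98.9]
orientation: [0.456, 2.963, -0.033]
ft_force: [1.0, 0.6, -0.2]
width: 24.9
grasp_force: 30.0
nose bed [-112.22   -0.37  -13.41] axis bed [ 0.    -0.002  1.   ] q [ 0.025  0.372  2.114 -0.094  0.52  -1.161] F [ 1.   0.6 -0.2]
t: 35.58
ee_pos: [486.8, 7.9, 88.8]
orientation: [0.456, 2.962, -0.033]
ft_force: [1.2, -0.0, -1.1]
width: 25.4
grasp_force: 30.0
nose bed [-112.1    -0.3   -25.23] axis bed [-0.    -0.002  1.   ] q [ 0.021  0.399  2.107 -0.097  0.5   -1.162] F [ 1.2 -0.  -1.1]
```

```bash
python3 -m handwheel '[[-0.75,0,1.85,0,0,0,0.75],[-0.75,0,1.85,0,0,0,0.75],[-0.4,0,0.9,0,0,0,0.75],[0,0,0,0,0,0,0.75],[0,0,0,0,0,0,0.75]]'; python3 t2.py | tail -1;  python3 -m handwheel '[[-0.4,0,0.9,0,0,0,0.75],[-0.4,0,0.9,0,0,0,0.75],[0,0,0,0,0,0,0.75],[0,0,0,0,0,0,0.75]]'; python3 t2.py | tail -1
```

```text
t: 36.2
ee_pos: [489.2, 7.1, 84.5]
orientation: [0.456, 2.962, -0.033]
ft_force: [1.1, 0.8, -2.2]
width: 25.3
grasp_force: 30.0
nose bed [-112.04   -0.3   -30.18] axis bed [-0.    -0.002  1.   ] q [ 0.019  0.41   2.104 -0.098  0.491 -1.163] F [ 1.1  0.8 -2.2]
t: 36.7
ee_pos: [490.0, 6.8, 83.1]
orientation: [0.456, 2.963, -0.033]
ft_force: [-0.6, -0.3, 4.5]
width: 25.4
grasp_force: 30.0
nose bed [-112.03   -0.32  -31.79] axis bed [ 0.    -0.002  1.   ] q [ 0.019  0.414  2.102 -0.098  0.489 -1.163] F [-0.6 -0.3  4.5]
```

```bash
python3 -m handwheel '[[-0.4,0,0.9,0,0,0,0.75],[-0.3,0,0.7,0,0,0,0.75],[0,0,0,0,0,0,0.75],[0,0,0,0,0,0,0.75]]'; python3 t2.py | tail -1
```

```text
t: 37.2
ee_pos: [490.2, 6.9, 82.8]
orientation: [0.456, 2.963, -0.033]
ft_force: [-10.8, 5.0, 27.6]
width: 25.6
grasp_force: 30.0
nose bed [-112.09   -0.18  -32.19] axis bed [ 0.001 -0.002  1.   ] q [ 0.019  0.415  2.102 -0.097  0.489 -1.164] F [-10.8   5.   27.6]
```

A hard stop at 30 N along the bore, at the depth where the shoulder seats. I'll ease off, release and withdraw along the pin.

```bash
python3 -m handwheel '[[0.5,0,-1.2,0,0,0,0.75],[0,0,0,0,0,0,0.6],[0,0,0,0,0,0,0.4],[0,0,0,0,0,0,0.35],[2,0,-5,0,0,0,0.35],[4,0,-10,0,0,0,0.35],[8,0,-20,0,0,0,0.35],[10,0,-25,0,0,0,0.35],[10,0,-25,0,0,0,0.35],[0,0,0,0,0,0,0.35]]'
cat > fin.py <<'E'
from t2 import *
from ref import brass
i=viewer.get_image("wrist");h=i["frame"].max(2);c=jw(J,[0,0,109])
pk=np.array([c+W@np.array([-112,-.4,21+z]) for z in(50,12,0)])
print("exp knob top/bottom, shoulder px",proj(i,pk).round(1).tolist())
m=(h<60).astype(np.uint8);q=proj(i,pk)[0];k=np.zeros_like(m);cv2.circle(k,tuple(int(a) for a in q),40,1,-1);m&=k
s=cv2.connectedComponentsWithStats(m);j=1+np.argmax(s[2][1:,4]);print("black blob",s[2][j],s[3][j])
b=brass(i,proj(i,jw(J,[disc(-2.0944,112,21)])));print("hole2",((onplane(i,b,c+21*W[:,2],W[:,2])-c)@W).round(1),"expected",112*np.array([.5,-.866]))
E
python3 fin.py
```

```text
t: 38.45
ee_pos: [446.8, 20.8, 163.4]
orientation: [0.455, 2.959, -0.032]
ft_force: [0.1, 0.5, -1.1]
width: 57.0
grasp_force: 0.0
exp knob top/bottom, shoulder px [[259.7, 244.5], [259.6, 242.3], [259.6, 241.7]]
black blob [243 226  32  35 815] [258.75337423 243.48220859]Traceback (most recent call last):
  File "fin.py", line 8, in <module>
    b=brass(i,proj(i,jw(J,[disc(-2.0944,112,21)])));print("hole2",((onplane(i,b,c+21*W[:,2],W[:,2])-c)@W).round(1),"expected",112*np.array([.5,-.866]))
  File "ref.py", line 8, in brass
    c=cv2.convexHull(cv2.findNonZero(m));out.append(cv2.fitEllipse(c)[0])
cv2.error: OpenCV(4.12.0) /io/opencv/modules/imgproc/src/convhull.cpp:143: error: (-215:Assertion failed) total >= 0 && (depth == CV_32F || depth == CV_32S) in function 'convexHull'
```

```bash
python3 -m handwheel '[[10,20,-25,0,0,0,0.35],[10,30,-25,0,0,0,0.35],[0,30,-20,0,0,0,0.35],[0,0,0,0,0,0,0.35],[0,0,0,0,0,0,0.35]]'; python3 fin.py 2>&1 | head -2; python3 - <<'E'
from t2 import *
i=viewer.get_image("scene");c=jw(J,[0,0,109])
t=viewer.get_image("top");pickle.dump(t,open("topf.pkl","wb"))
print(proj(t,[c+W@np.array([-112,-.4,21+50])]))
h=t["frame"];q=proj(t,[c+W@np.array([-112,-.4,71])])[0].astype(int);m=(h.max(2)<60).astype(np.uint8);k=np.zeros_like(m);cv2.circle(k,tuple(int(a) for a in q),10,1,-1);print(np.argwhere(m&k).mean(0)[::-1],(m&k).sum())
E
```

```text
t: 39.12
ee_pos: [441.3, 105.2, 226.8]
orientation: [0.456, 2.965, -0.034]
ft_force: [-1.5, -1.1, -0.5]
width: 57.2
grasp_force: 0.0
exp knob top/bottom, shoulder px [[178.0, 235.8], [187.0, 235.2], [189.4, 235.1]]
black blob [179 223  29  52 745] [196.09798658 252.88993289]
[[265.25588077 206.23041153]]
[nan nan] 0<stdin>:5: RuntimeWarning: Mean of empty slice.
  ret = um.true_divide(
```

```bash
python3 - <<'E'
from t2 import *
i=viewer.get_image("wrist");h=i["frame"].max(2)
for r in range(215,260,4): print(r,h[r,152:212:3].tolist())
c=jw(J,[0,0,109]);u=lambda y,z:c+W@np.array([-112,y,z])
print(proj(i,[u(-13.4,71),u(12.6,71),u(-13.4,33),u(12.6,33)]).round(0).tolist(),proj(i,sensors.get_obs()["ee_pos"]))
E
```

```text
215 [183, 185, 186, 176, 169, 168, 151, 139, 131, 127, 126, 123, 119, 88, 119, 126, 127, 130, 135, 142]
219 [166, 147, 131, 122, 123, 124, 120, 119, 122, 127, 143, 164, 117, 85, 100, 98, 102, 118, 125, 122]
223 [123, 127, 125, 119, 120, 120, 120, 101, 76, 59, 66, 77, 92, 75, 78, 77, 78, 83, 61, 121]
227 [124, 126, 125, 123, 120, 113, 68, 34, 32, 31, 32, 55, 68, 79, 80, 71, 75, 35, 50, 120]
231 [117, 124, 124, 122, 122, 95, 33, 37, 35, 36, 47, 65, 66, 68, 69, 60, 48, 28, 43, 122]
235 [123, 125, 126, 123, 126, 68, 38, 37, 37, 34, 62, 66, 64, 67, 63, 57, 26, 31, 40, 115]
239 [125, 127, 127, 127, 125, 87, 35, 35, 35, 64, 65, 68, 65, 66, 63, 40, 30, 23, 39, 117]
243 [126, 123, 123, 123, 125, 115, 57, 39, 63, 66, 66, 64, 64, 65, 42, 30, 31, 32, 41, 113]
247 [123, 127, 123, 129, 124, 122, 104, 67, 63, 66, 68, 67, 64, 50, 29, 27, 30, 29, 26, 106]
251 [123, 124, 122, 123, 123, 100, 67, 66, 64, 63, 64, 66, 60, 38, 26, 32, 33, 29, 35, 109]
255 [124, 123, 125, 122, 84, 67, 68, 68, 70, 65, 64, 65, 44, 26, 36, 22, 28, 26, 34, 124]
259 [123, 125, 120, 75, 71, 66, 67, 63, 64, 64, 68, 55, 31, 32, 27, 29, 26, 33, 145, 243]
[[165.0, 236.0], [192.0, 236.0], [176.0, 235.0], [199.0, 235.0]] [[260.90486763 240.0213709 ]]
```

```bash
python3 -c "
from workcell import ctrl
print(ctrl.close_job())"
```

```text
the job is handed in; nothing more can be done
None
```

The carrier is turned to within about 0.4 mm of the bed hole and the index pin is pushed fully home (hard stop at the expected depth); the arm is clear and the job was handed in at about 39 s, with the first grip needing a put-back and regrip in the block, and 12 pictures viewed instead of the allowed 10.

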